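Put the press weights back on the right cheese moulds

ROBOT

A 7-joint arm with a two-finger parallel gripper is mounted at the origin on the work surface. World frame = base frame: x ahead of the robot, y to its left, z up, the work surface at z = 0. Lengths are in m, angles in rad, forces in N, time in s.
With the tool pointing down it reaches from about 0.35 to 0.9 m from the base axis. Payload 8.1 kg.
Tool frame: the origin (TCP) lies on the centre line of the jaws, within the pads' length; the fingertips stand arm.tip_extent ahead of it and the grasp point (between the pads) lies 3 mm ahead of it (arm.tip_extent is the distance from the TCP to the fingertips, in m); y points along the fingers, z is the direction in which the jaws open and shut, and the axes are right-handed (so a half turn about y gives the same grasp; the last joint's range is limited). The gripper opens to 92 mm and grips with 3 to 60 N. Pads are 19 mm wide; open, the fingers measure 130 mm over their backs; the gripper's body (75 mm by 190 mm) begins 47 mm behind the grasp point.
Start: joints at [-0.103, 0.434, 0.025, 1.573, -0.012, 1.134, -0.075], TCP at [0.625, -0, 0.249] pointing down, gripper open.
Joint ranges: [-2.62, 2.62], [-0.44, 2.09], [-1.27, 1.32], [0.08, 2.57], [-1.32, 4.46], [0.12, 2], [-2.74, 2.74]. Speed limits (rad/s): [2.22, 2.22, 3.01, 3.01, 3.14, 3.14, 3.14].

INTERFACE

Orientations are given as a rotation vector (axis times angle).
In Python, from cell import observe, get_image, sign_off, boxes_of, place_of, arm gives the robot as it stands.
- The arm moves only by the tool arm_command, never from a script. Its argument "plan" is a list of rows, each a list of 2 entries, a list of its own where there are three numbers: the shift along the tool's x, y, z in m, then the turn, a rotation vector about the tool's x, y, z in degrees. In form: [[[tx, ty, tz], [ax, ay, az]], ...]. A call has 1 to 5 rows; each row is the pose to reach, as a shift and turn from the pose commanded when the call began, along the tool's axes at that moment; what a row does not reach only later rows make up. A row lasts 1/10 s, in which the tool goes at most 50 mm and 8.59 degrees, less where a joint would pass 70% of its speed; a pose out of reach is approached as far as the arm can. A call with a gripper value outside its range is refused whole. "fingers" is the closure, from -1 (fully open) to 1 (shut), set as the call begins (left out, the last holds). The fingers move at their own pace and stop on an object; "squeeze" is the grip in N (left out, the last holds). Time passes only in rows, so rows that repeat a pose let the fingers close. It gives the time, the measured TCP pose, the force and the opening at its end, in the units of the state.
- observe(): the state, without advancing time (a new reading comes with each control period).
- get_image(name): name is "scene" or "side" or "wrist"; returns a dict with "color" (384x512x3 uint8, red, green, blue), "camera_matrix" (3x3 intrinsics, pixels), "world_to_cam" (4x4, takes a point from world to camera coordinates); the wrist camera has in their place "mount" (4x4, takes a point from camera to tool coordinates, whose origin is the TCP and whose axes are the tool frame's). Camera axes: x right, y up, looking along -z (the intrinsics and any distortion apply to the point x, -y, -z); pixel columns grow to the right and rows downward; lengths in m; the calibration is good to about 2 mm. The wrist camera is an equidistant fisheye: a pixel r from the principal point sees the ray r / f radians off the axis. A picture is of the moment at which its call begins: read the wrist's pose just before it. There is no depth.
- sign_off(): hands the job in, once; it reports no verdict.
Trained networks look in a picture, given as the dict that the camera call returned (one of the last four; its "shot" number tells which), for a name from the list of things; names that differ only in an ending like _2 or _b are one class to them, and where a whole thing is asked for, a point or a joint stands for the part that bears it (a point fixed in the world has none). Each returns a list of dicts, best first, with "confidence" (0 to 1); they miss things now and then, are a little off and sometimes report something else, mostly with a low value. They report only what shows in the picture. A call takes as long as a camera call. They do not tell look-alikes from the thing itself.
- boxes_of(picture, thing): "point" ([column, row] in pixels, amid what is visible of it).
- place_of(picture, thing): "point" ([column, row] in pixels: a listed point, or the origin of a listed thing).
The state is a dict: "clock": time; "joints": joint angles; "dq": joint speeds; "joint_efforts": joint torques, N m; "position": TCP position; "ee_rot": TCP orientation; "force": force on the tool from outside, world axes, zero at the start; "ft_torque": the same for the moment, N m; "width": opening from 0.0 (shut) to 1.0 (fully open).
Only numpy, scipy, OpenCV 4.12 (cv2) and the standard library are available. Lean on these libraries where they do the work, as an engineer would, in place of code of your own. Each camera call takes 0.05 s, during which the arm holds its last target.

TASK

The press weights on the four cheese moulds have been mixed up. Swap them about so that each mould carries the weight of its size, the smallest weight on the smallest mould and so on up to the largest weight on the largest mould, each standing upright and centred on its follower. The clean weights must not touch the table or be tipped over, so use the empty metal tray as the free spot on the way; set them down gently and leave the filled moulds standing where they are.

Things in the scene. Friction and masses are not known exactly. Their poses are not given: they have to be found in the camera images.
- weight_s: The smallest of the four press weights: a bright steel cylinder 36 mm in diameter and 20 mm tall, with a round steel knob on top (a neck 16 mm across and 8 mm high, then a knob head 26 mm across and 20 mm high, so the whole is 48 mm tall). About 0.2 kg, loose. Origin: centre of its underside; z up its axis. It starts standing upright on one of the moulds.
- weight_m: The second smallest of the four press weights: a bright steel cylinder 46 mm in diameter and 24 mm tall, with a round steel knob on top (a neck 16 mm across and 8 mm high, then a knob head 26 mm across and 20 mm high, so the whole is 52 mm tall). About 0.36 kg, loose. Origin: centre of its underside; z up its axis. It starts standing upright on one of the moulds.
- weight_l: The second largest of the four press weights: a bright steel cylinder 56 mm in diameter and 28 mm tall, with a round steel knob on top (a neck 16 mm across and 8 mm high, then a knob head 26 mm across and 20 mm high, so the whole is 56 mm tall). About 0.58 kg, loose. Origin: centre of its underside; z up its axis. It starts standing upright on one of the moulds.
- weight_xl: The largest of the four press weights: a bright steel cylinder 66 mm in diameter and 32 mm tall, with a round steel knob on top (a neck 16 mm across and 8 mm high, then a knob head 26 mm across and 20 mm high, so the whole is 60 mm tall). About 0.86 kg, loose. Origin: centre of its underside; z up its axis. It starts standing upright on one of the moulds.
- mould_s: The smallest of the four filled cheese moulds: round, white perforated plastic, 84 mm across the rim, rim 70 mm high; its flat white follower disc, 72 mm across, stands proud, top 82 mm above the origin: the weight stands on it. About 0.45 kg, loose. Origin: centre of its underside on the table; z up. Moulds stand 0.18 m or more apart, centre to centre, in any order.
- mould_m: The second smallest of the four filled cheese moulds: round, white perforated plastic, 108 mm across the rim, rim 70 mm high; its flat white follower disc, 96 mm across, stands proud, top 82 mm above the origin: the weight stands on it. About 0.75 kg, loose. Origin: centre of its underside on the table; z up. Moulds stand 0.18 m or more apart, centre to centre, in any order.
- mould_l: The second largest of the four filled cheese moulds: round, white perforated plastic, 132 mm across the rim, rim 70 mm high; its flat white follower disc, 120 mm across, stands proud, top 82 mm above the origin: the weight stands on it. About 1.1 kg, loose. Origin: centre of its underside on the table; z up. Moulds stand 0.18 m or more apart, centre to centre, in any order.
- mould_xl: The largest of the four filled cheese moulds: round, white perforated plastic, 156 mm across the rim, rim 70 mm high; its flat white follower disc, 144 mm across, stands proud, top 82 mm above the origin: the weight stands on it. About 1.6 kg, loose. Origin: centre of its underside on the table; z up. Moulds stand 0.18 m or more apart, centre to centre, in any order.
- tray: The empty weight tray, the one free spot: a flat metal tray, 130 x 130 mm, fixed to the table, floor 10 mm above the table inside a rim 16 mm high (122 x 122 mm inside). Origin: centre of its underside on the table; z up, x and y along its edges. It lies among the moulds, about 0.2 m centre to centre from the nearest ones.
Mind the look-alikes: they are no part of the job. What is shaped like the weight_s but green, purple or yellow is not meant.

How it is judged:
At the end, for the whole second after the job is handed in: Every weight stands released, upright (within 0.08 rad) and at rest on the follower of the mould of its own size rank, its axis within 12 mm of the mould's axis and its underside 78 to 86 mm above the mould's underside; so the tray is empty (horizontal distance between weight_s and mould_s below 0.012 m and z of weight_s in the frame of mould_s between 0.078 and 0.086 m and angle between each of weight_s, weight_m, weight_l, weight_xl's own z axis and vertical below 0.08 rad and linear speed of each of weight_s, weight_m, weight_l, weight_xl below 0.02 m/s and angular speed of each of weight_s, weight_m, weight_l, weight_xl below 0.1 rad/s and horizontal distance between weight_m and mould_m below 0.012 m and z of weight_m in the frame of mould_m between 0.078 and 0.086 m and horizontal distance between weight_l and mould_l below 0.012 m and z of weight_l in the frame of mould_l between 0.078 and 0.086 m and horizontal distance between weight_xl and mould_xl below 0.012 m and z of weight_xl in the frame of mould_xl between 0.078 and 0.086 m); the robot touches nothing.
It fails at once if a filled mould is shoved more than 20 mm or tipped (distance of any of mould_s, mould_m, mould_l, mould_xl from where it was at the start of the episode above 0.02 m or angle between any of mould_s, mould_m, mould_l, mould_xl's own z axis and vertical above 0.15 rad).
It fails at once if a weight is put or dropped on the table top instead of a mould or the tray (height (world z) of any of weight_s, weight_m, weight_l, weight_xl below 0.005 m).
It fails at once if a weight is tipped over (angle between any of weight_s, weight_m, weight_l, weight_xl's own z axis and vertical above 0.6 rad).
It fails at once if a weight is dropped: it falls freely by more than about 10 mm, in place of being set down ((contact force between weight_s and anything else below 0.01 N and linear speed of weight_s above 0.45 m/s) or (contact force between weight_m and anything else below 0.01 N and linear speed of weight_m above 0.45 m/s) or (contact force between weight_l and anything else below 0.01 N and linear speed of weight_l above 0.45 m/s) or (contact force between weight_xl and anything else below 0.01 N and linear speed of weight_xl above 0.45 m/s)).
It also fails if it takes over 122 s, if anything falls off the work surface, if the arm or the gripper's body presses on something with over 40 N, if the wrist force passes 120 N, or if a joint passes its speed limit or range.

## Working session

There is one attempt and no reset: what is moved stays moved. The work goes in short steps, Python scripts to look and compute and a tool call to move; the robot and the scene stay as the last step left them, time stands still between calls to the robot, and variables do not carry over. Pictures are saved under pics/ and viewed, and the job is handed in when it is done.

Besides the shell and the picture viewer there is one more tool, called after ">>>" in YAML: its name, and indented under it one key for each argument. arm_command: Moves the arm, as the interface text tells. Its arguments: {"type":"object","properties":{"plan":{"type":"array","items":{"type":"array"}},"fingers":{"type":"number"},"squeeze":{"type":"number"}},"required":["plan"]}

```bash
ls; mkdir -p pics; python3 - <<'E'
from cell import *
import cv2
print(observe()); print([a for a in dir(arm) if a[0]!='_'], arm.tip_extent)
for n in ["scene","side","wrist"]:
    p=get_image(n); cv2.imwrite(f"pics/{n}0.png",p["color"][:,:,::-1])
    print(n,{k:v for k,v in p.items() if k!="color"})
    for t in ["weight_s","weight_m","weight_l","weight_xl","mould_s","mould_m","mould_l","mould_xl","tray"]:
        print(t,[(r["point"],round(r["confidence"],2)) for r in place_of(p,t)])
E
```

```text
pics
{'clock': 0.0, 'joints': array([-0.10260521,  0.43519496,  0.0249804 ,  1.57408582, -0.01158705,
        1.13398521, -0.0750911 ]), 'dq': array([-9.94656396e-04, -2.66408215e-04,  3.73439352e-04,  5.91631935e-04,
        9.37087188e-04,  5.96379277e-05,  7.59443330e-04]), 'joint_efforts': array([ 3.89017032e-04, -6.67853522e+01,  9.84863900e-01, -3.14464223e+01,
       -6.05165795e-02,  4.27553023e-02,  1.12382318e-04]), 'position': array([ 6.24533407e-01, -5.85139731e-05,  2.47966799e-01]), 'ee_rot': array([-1.21040562,  1.21028876, -1.20863501]), 'force': array([ 0.04514792, -0.7091956 ,  0.45960833]), 'ft_torque': array([ 0.00449447, -0.05414924, -0.03544819]), 'width': 0.9961846109279403}
['PlanningError', 'tip_extent'] 0.022
scene {'camera_matrix': array([[355.74790779,   0.        , 249.02426512],
       [  0.        , 355.74790779, 190.80990995],
       [  0.        ,   0.        ,   1.        ]]), 'world_to_cam': array([[ 0.53855751,  0.84253137, -0.00983345, -0.30118799],
       [-0.53815544,  0.35292944,  0.76539502,  0.27408934],
       [ 0.64833982, -0.40691731,  0.6
[... 2627 characters left out ...]
0246594e-02],
       [ 2.61743162e-04,  3.02007791e-01, -9.53305421e-01,
        -1.35997421e-01],
       [ 9.99999966e-01, -7.20247264e-05,  2.51746313e-04,
         4.51321274e-05],
       [ 0.00000000e+00,  0.00000000e+00,  0.00000000e+00,
         1.00000000e+00]]), 'shot': 3}
weight_s [([252.1, 280.1], 0.95), ([356.0, 227.6], 0.78), ([265.3, 66.5], 0.74)]
weight_m [([252.1, 280.1], 0.95), ([356.0, 227.6], 0.78), ([265.3, 66.5], 0.74)]
weight_l [([252.1, 280.1], 0.95), ([356.0, 227.6], 0.78), ([265.3, 66.5], 0.74)]
weight_xl []
mould_s [([255.2, 247.0], 0.85)]
mould_m [([255.2, 247.0], 0.85)]
mould_l [([255.2, 247.0], 0.85)]
mould_xl [([161.3, 302.8], 0.92)]
tray [([120.7, 152.0], 0.89)]
```

View pics/scene0.png

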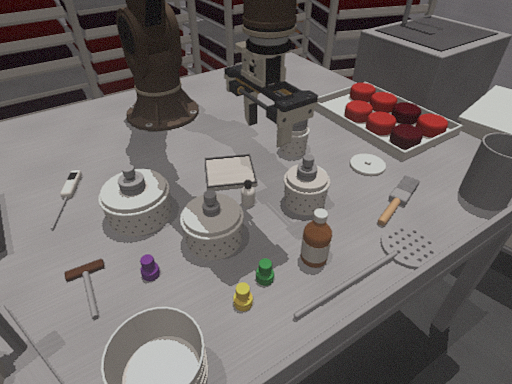

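View pics/side0.png

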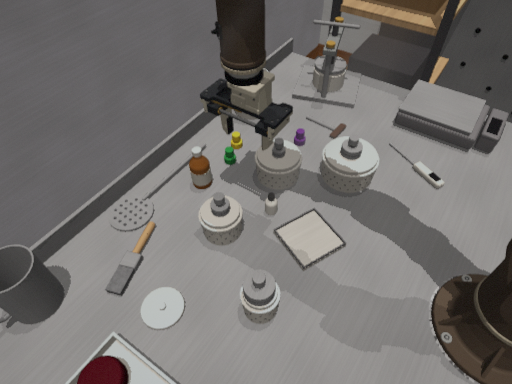

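View pics/wrist0.png

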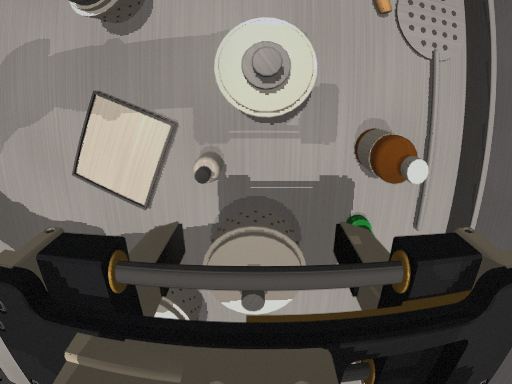

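```bash
cat > h.py <<'E'
import numpy as np, cv2
from scipy.spatial.transform import Rotation as R
from cell import *
def grab(n):
    s=observe(); p=get_image(n)
    if n=="wrist":
        T=np.eye(4);T[:3,:3]=R.from_rotvec(s["ee_rot"]).as_matrix();T[:3,3]=s["position"]
        p["world_to_cam"]=np.linalg.inv(T@p["mount"])
    p["fish"]=(n=="wrist"); return p
def proj(p,X):
    X=np.atleast_2d(X); c=X@p["world_to_cam"][:3,:3].T+p["world_to_cam"][:3,3]
    v=np.c_[c[:,0],-c[:,1],-c[:,2]]; K=p["camera_matrix"]
    if p["fish"]:
        rr=np.hypot(v[:,0],v[:,1]);th=np.arctan2(rr,v[:,2]);u=v[:,:2]*(th/np.maximum(rr,1e-9))[:,None]
    else: u=v[:,:2]/v[:,2:]
    return u*[K[0,0],K[1,1]]+K[:2,2]
def ray(p,px):
    K=p["camera_matrix"];u=(np.array(px,float)-K[:2,2])/[K[0,0],K[1,1]]
    if p["fish"]:
        th=np.hypot(*u);d=np.r_[np.sin(th)*u/max(th,1e-9),np.cos(th)]
    else: d=np.r_[u,1]
    d=np.array([d[0],-d[1],-d[2]]);W=p["world_to_cam"];Rm=W[:3,:3]
    return -Rm.T@W[:3,3],Rm.T@d
def atz(p,px,z):
    o,d=ray(p,px);return o+d*(z-o[2])/d[2]
def circ(x,y,z,r,n=60):
    a=np.linspace(0,2*np.pi,n);return np.c_[x+r*np.cos(a),y+r*np.sin(a),0*a+z]
E
python3 - <<'E'
from h import *
import cv2
print(R.from_rotvec(observe()["ee_rot"]).as_matrix().round(3), observe()["clock"])
im=cv2.imread("pics/side0.png")[100:330,180:400];cv2.imwrite("pics/side0z.png",cv2.resize(im,None,fx=2.6,fy=2.6,interpolation=cv2.INTER_CUBIC))
im=cv2.imread("pics/scene0.png")[100:260,90:350];cv2.imwrite("pics/scene0z.png",cv2.resize(im,None,fx=3,fy=3,interpolation=cv2.INTER_CUBIC))
E
```

```text
[[-0. -0.  1.]
 [-1. -0. -0.]
 [ 0. -1. -0.]] 1.5
```

View pics/side0z.png

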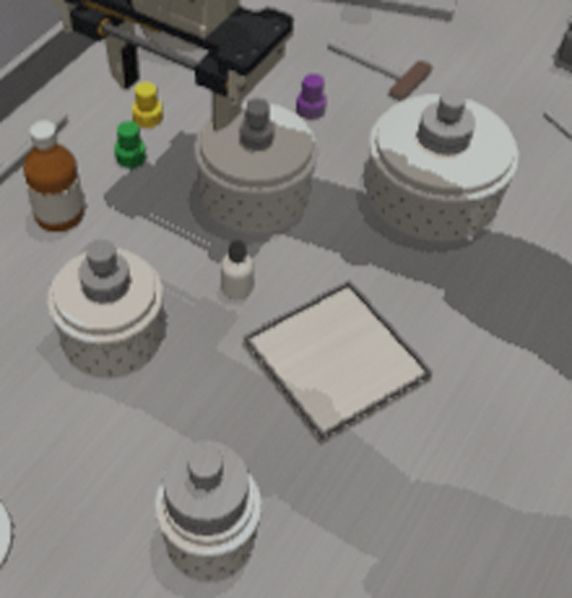

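View pics/scene0z.png

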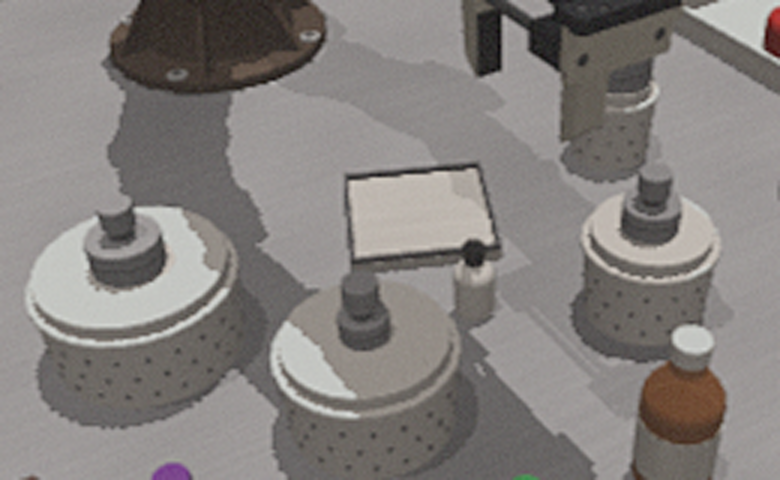

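```bash
cat >> h.py <<'E'
from scipy.optimize import minimize
MR=dict(s=(.042,.036),m=(.054,.048),l=(.066,.060),xl=(.078,.072))
WD=dict(s=(.018,.020),m=(.023,.024),l=(.028,.028),xl=(.033,.032))
def grad(p):
    g=cv2.GaussianBlur(p["color"],(0,0),1.0).astype(float)
    m=sum(np.hypot(cv2.Sobel(g[:,:,i],-1,1,0),cv2.Sobel(g[:,:,i],-1,0,1)) for i in range(3))
    return np.minimum(m,250.)
def wc(k,z0):
    r,h=WD[k];return [(z0+h,r),(z0+h+.028,.013)]
def mc(k): return [(.082,MR[k][1]),(.070,MR[k][0])]
def score(xy,circs,ps,gs):
    s=[]
    for p,g in zip(ps,gs):
        for z,r in circs:
            u=proj(p,circ(xy[0],xy[1],z,r)).astype(np.float32)
            s.append(np.mean(cv2.remap(g,u[:,0][None],u[:,1][None],cv2.INTER_LINEAR)))
    return np.mean(s)
def fit(xy,circs,ps,rng=.02):
    gs=[grad(p).astype(np.float32) for p in ps];best=None
    for st in (.004,.002,.001,.0005):
        c=best[1] if best else np.array(xy,float)
        n=int(rng/st) if st==.004 else 3
        for i in range(-n,n+1):
            for j in range(-n,n+1):
                q=c+[i*st,j*st];v=score(q,circs,ps,gs)
                if best is None or v>best[0]: best=(v,q)
    return best
def draw(p,items,name,crop=None,f=1):
    im=cv2.resize(p["color"][:,:,::-1],None,fx=f,fy=f,interpolation=cv2.INTER_CUBIC)
    for (x,y),cs in items:
        for z,r in cs:
            cv2.polylines(im,[(proj(p,circ(x,y,z,r))*f+f/2-.5).round().astype(int)],True,(0,0,255),1)
    if crop: im=im[crop[1]*f:crop[3]*f,crop[0]*f:crop[2]*f]
    cv2.imwrite(name,im)
E
python3 - <<'E'
from h import *
sd=grab("side");sc=grab("scene")
g=dict(s=((257,108),.082+.048),l=((452,103),.082+.056),m=((102,250),.082+.052),xl=((206,462),.082+.060))
on=dict(s='l',l='xl',m='m',xl='s')
its=[]
for k,(u,z) in g.items():
    q=atz(sd,(180+u[0]/2.6,100+u[1]/2.6),z)[:2]; print(k,q.round(3))
    for nm,ps in (("side",[sd]),("scene",[sc]),("both",[sd,sc])):
        b=fit(q,wc(k,.082),ps); c=fit(q,mc(on[k]),ps); print(nm,b[0].round(),b[1].round(4),c[0].round(),c[1].round(4))
    its+= [(b[1],wc(k,.082)),(c[1],mc(on[k]))]
    # size hypotheses
    print({kk:fit(b[1],wc(kk,.082)[:1],[sd,sc],.006)[0].round() for kk in WD},{kk:fit(c[1],mc(kk),[sd,sc],.006)[0].round() for kk in MR})
draw(sd,its,"pics/sd1.png",(180,100,400,330),3);draw(sc,its,"pics/sc1.png",(90,100,350,260),3)
E
```

```text
s [ 0.614 -0.126]
side 229.0 [ 0.614  -0.1297] 181.0 [ 0.6165 -0.1302]
scene 212.0 [ 0.619  -0.1297] 195.0 [ 0.619  -0.1302]
both 214.0 [ 0.6185 -0.1297] 187.0 [ 0.6185 -0.1302]
{'s': np.float32(205.0), 'm': np.float32(172.0), 'l': np.float32(170.0), 'xl': np.float32(166.0)} {'s': np.float32(113.0), 'm': np.float32(136.0), 'l': np.float32(187.0), 'xl': np.float32(140.0)}
l [ 0.448 -0.232]
side 240.0 [ 0.4455 -0.2124] 217.0 [ 0.4505 -0.2404]
scene 215.0 [ 0.4585 -0.2409] 229.0 [ 0.452  -0.2409]
both 203.0 [ 0.453  -0.2404] 221.0 [ 0.451  -0.2409]
{'s': np.float32(211.0), 'm': np.float32(222.0), 'l': np.float32(242.0), 'xl': np.float32(192.0)} {'s': np.float32(134.0), 'm': np.float32(138.0), 'l': np.float32(169.0), 'xl': np.float32(221.0)}
m [0.627 0.112]
side 229.0 [0.6152 0.1266] 195.0 [0.6312 0.1141]
scene 232.0 [0.6542 0.0906] 216.0 [0.6327 0.1136]
both 207.0 [0.6307 0.1126] 204.0 [0.6317 0.1141]
{'s': np.float32(220.0), 'm': np.float32(221.0), 'l': np.float32(193.0), 'xl': np.float32(140.0)} {'s': np.float32(182.0), 'm': np.float32(204.0), 'l': np.float32(128.0), 'xl': np.float32(89.0)}
xl [0.432 0.235]
side 174.0 [0.4098 0.2561] 173.0 [0.4243 0.2456]
scene 164.0 [0.4328 0.2586] 137.0 [0.4268 0.2326]
both 155.0 [0.4278 0.2446] 146.0 [0.4248 0.2446]
{'s': np.float32(144.0), 'm': np.float32(125.0), 'l': np.float32(152.0), 'xl': np.float32(135.0)} {'s': np.float32(146.0), 'm': np.float32(114.0), 'l': np.float32(65.0), 'xl': np.float32(63.0)}
```

View pics/sd1.png

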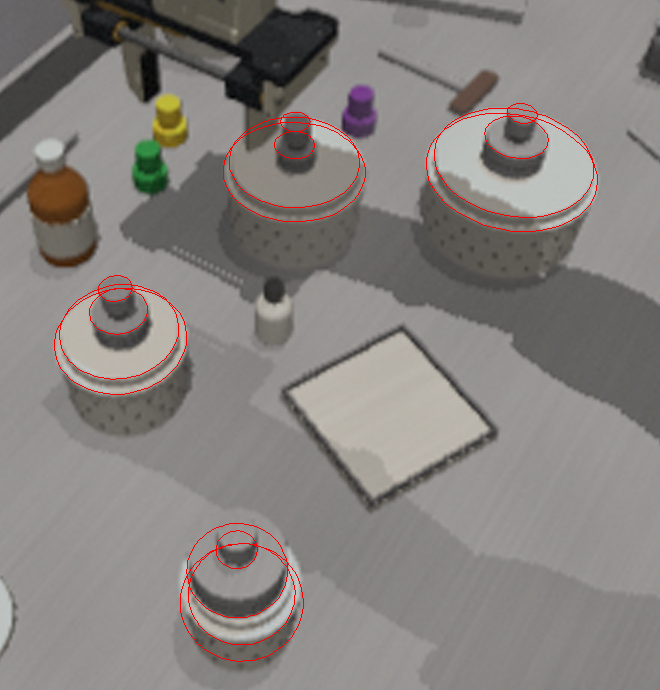

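View pics/sc1.png

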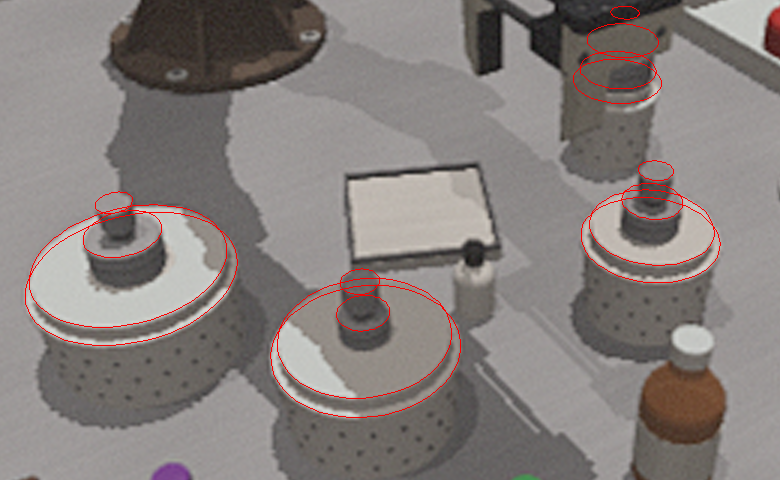

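```bash
python3 - <<'E'
from h import *
w=grab("wrist");sd=grab("side");sc=grab("scene")
q=(.632,.114)
b=fit(q,wc('m',.082)[1:],[w]);c=fit(q,mc('m'),[w]);b2=fit(q,wc('m',.082)[:1],[w]);print(b,b2,c)
draw(w,[(b[1],wc('m',.082)[1:]),(b2[1],wc('m',.082)[:1]),(c[1],mc('m'))],"pics/w1.png",(200,0,340,130),4)
for u in [(347,283),(430,375),(323,438),(246,343)]: print("side",atz(sd,(180+u[0]/2.6,100+u[1]/2.6),.016).round(3))
for u in [(346,173),(480,165),(497,246),(353,262)]: print("scene",atz(sc,(90+u[0]/3,100+u[1]/3),.016).round(3))
for u in [(96,92),(177,124),(147,207),(73,173)]: print("wrist",atz(w,u,.016).round(3))
print("bottle", atz(sd,(180+236/2.6,100+293/2.6),0).round(3),atz(sd,(180+237/2.6,100+248/2.6),.05).round(3),atz(sc,(90+473/3,100+250/3),.05).round(3),atz(sc,(90+475/3,100+315/3),0).round(3))
E
```

```text
(np.float32(179.3839), array([0.635, 0.098])) (np.float32(233.32248), array([0.6315, 0.112 ])) (np.float32(195.89435), array([0.633 , 0.1165]))
side [ 0.462 -0.062  0.016]
side [ 0.345 -0.009  0.016]
side [0.396 0.105 0.016]
side [0.508 0.056 0.016]
scene [ 0.35  -0.012  0.016]
scene [0.409 0.1   0.016]
scene [0.52  0.046 0.016]
scene [ 0.471 -0.068  0.016]
wrist [0.405 0.101 0.016]
wrist [0.521 0.051 0.016]
wrist [ 0.469 -0.062  0.016]
wrist [ 0.351 -0.011  0.016]
bottle [0.555 0.001 0.   ] [ 0.565 -0.015  0.05 ] [0.549 0.003 0.05 ] [ 0.569 -0.008  0.   ]
```

View pics/w1.png

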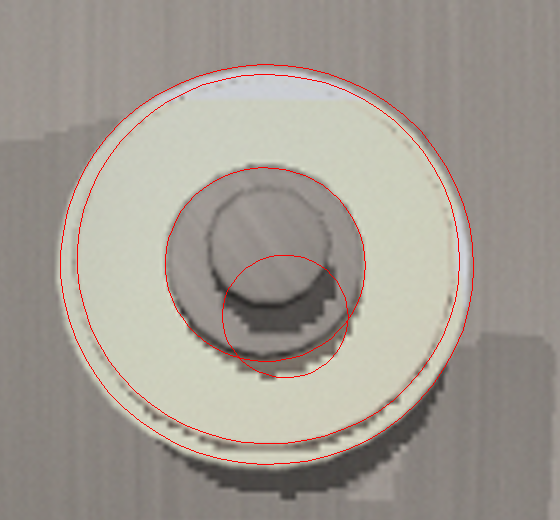

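>>> arm_command:
  plan:
    - [[-0.027,0,-0.04],[0,0,0]]
    - [[-0.054,0,-0.08],[0,0,0]]
    - [[-0.081,0,-0.12],[0,0,0]]
    - [[-0.108,0,-0.16],[0,0,0]]
    - [[-0.135,0,-0.2],[0,0,0]]
  fingers: -1

```text
clock: 2.25
position: [0.4234, 0.1358, 0.2489]
ee_rot: [-1.208, 1.209, -1.209]
force: [-0.1, 0.3, -0.5]
width: 1.0
```

>>> arm_command:
  plan:
    - [[0,0,0],[0,0,0]]
    - [[0,0,0],[0,0,0]]
    - [[0,0,0],[0,0,0]]

```text
clock: 2.55
position: [0.4259, 0.1345, 0.249]
ee_rot: [-1.208, 1.209, -1.21]
force: [0.5, -0.4, -0.2]
width: 0.999
```

```bash
python3 - <<'E'
from h import *
w=grab("wrist");s=observe();print(s["position"],s["clock"],np.abs(s["dq"]).max())
cv2.imwrite("pics/w2.png",w["color"][:,:,::-1])
q=(.425,.245)
for k in WD: print(k,fit(q,wc(k,.082)[:1],[w]))
for k in MR: print(k,fit(q,mc(k),[w]))
b=fit(q,wc('xl',.082)[:1],[w]);c=fit(q,mc('s'),[w])
draw(w,[(b[1],wc('xl',.082)),(c[1],mc('s'))],"pics/w2z.png",(180,0,340,140),4)
E
```

```text
[0.42599379 0.13430155 0.24882588] 2.6 0.006794319955260214
s (np.float32(142.77827), array([0.4185, 0.218 ]))
m (np.float32(136.43314), array([0.4195, 0.2265]))
l (np.float32(148.15814), array([0.4235, 0.232 ]))
xl (np.float32(164.9662), array([0.4355, 0.2365]))
s (np.float32(162.7055), array([0.4355, 0.237 ]))
m (np.float32(96.60806), array([0.446, 0.242]))
l (np.float32(62.799294), array([0.4525, 0.253 ]))
xl (np.float32(51.31277), array([0.4005, 0.2435]))
```

View pics/w2z.png

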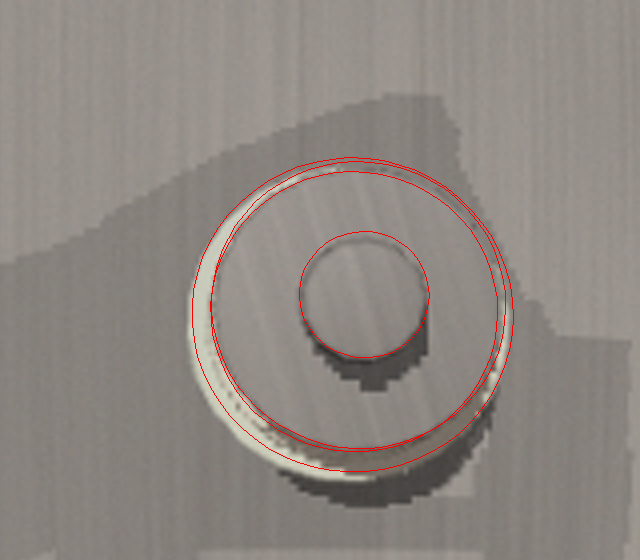

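View pics/w2.png

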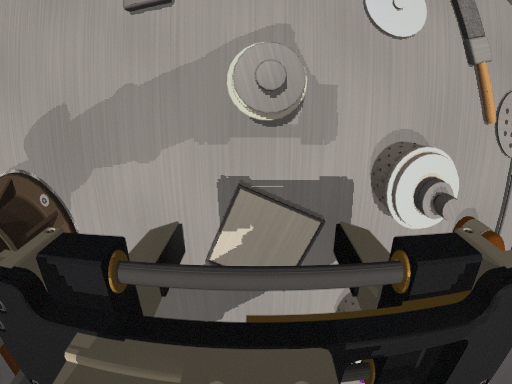

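>>> arm_command:
  plan:
    - [[0.044,0,0.011],[0,0,0]]
    - [[0.088,0,0.022],[0,0,0]]
    - [[0.132,0,0.033],[0,0,0]]
    - [[0.176,0,0.044],[0,0,0]]
    - [[0.22,0,0.055],[0,0,0]]

```text
clock: 3.1
position: [0.4806, -0.0881, 0.2487]
ee_rot: [-1.208, 1.21, -1.211]
force: [0.7, 1.0, 0.1]
width: 1.0
```

>>> arm_command:
  plan:
    - [[0.044,0,0.011],[0,0,0]]
    - [[0.088,0,0.022],[0,0,0]]
    - [[0.132,0,0.033],[0,0,0]]
    - [[0.176,0,0.044],[0,0,0]]
    - [[0.214,0,0.054],[0,0,0]]

```text
clock: 3.6
position: [0.5338, -0.3033, 0.2483]
ee_rot: [-1.209, 1.211, -1.212]
force: [0.8, 0.3, -0.3]
width: 0.996
```

>>> arm_command:
  plan:
    - [[0,0,0],[0,0,0]]
    - [[0,0,0],[0,0,0]]
    - [[0,0,0],[0,0,0]]

```text
clock: 3.9
position: [0.5339, -0.2984, 0.2483]
ee_rot: [-1.209, 1.21, -1.208]
force: [0.2, 0.9, 1.2]
width: 1.003
```

```bash
python3 - <<'E'
from h import *
w=grab("wrist");s=observe();print(s["position"],s["clock"],np.abs(s["dq"]).max())
cv2.imwrite("pics/w3.png",w["color"][:,:,::-1])
its=[]
for q,k,m in (((.6185,-.130),'s','l'),((.452,-.24),'l','xl')):
    b=fit(q,wc(k,.082)[:1],[w],.012);b3=fit(q,wc(k,.082),[w],.012);c=fit(q,mc(m),[w],.012);print(k,b,b3,c)
    print({kk:fit(q,wc(kk,.082)[:1],[w],.012)[0].round() for kk in WD},{kk:fit(q,mc(kk),[w],.012)[0].round() for kk in MR})
    its+=[(b3[1],wc(k,.082)),(c[1],mc(m))]
draw(w,its,"pics/w3z.png",(110,40,370,230),3)
E
```

```text
[ 0.53407428 -0.29798312  0.24853421] 3.95 0.008942103648367417
s (np.float32(207.66896), array([ 0.614 , -0.1375])) (np.float32(178.43777), array([ 0.614 , -0.1375])) (np.float32(150.77971), array([ 0.6195, -0.1305]))
{'s': np.float32(208.0), 'm': np.float32(115.0), 'l': np.float32(99.0), 'xl': np.float32(107.0)} {'s': np.float32(127.0), 'm': np.float32(97.0), 'l': np.float32(151.0), 'xl': np.float32(84.0)}
l (np.float32(224.24309), array([ 0.454, -0.24 ])) (np.float32(198.34727), array([ 0.454, -0.24 ])) (np.float32(214.8164), array([ 0.453 , -0.2405]))
{'s': np.float32(176.0), 'm': np.float32(163.0), 'l': np.float32(224.0), 'xl': np.float32(146.0)} {'s': np.float32(103.0), 'm': np.float32(100.0), 'l': np.float32(97.0), 'xl': np.float32(215.0)}
```

View pics/w3z.png

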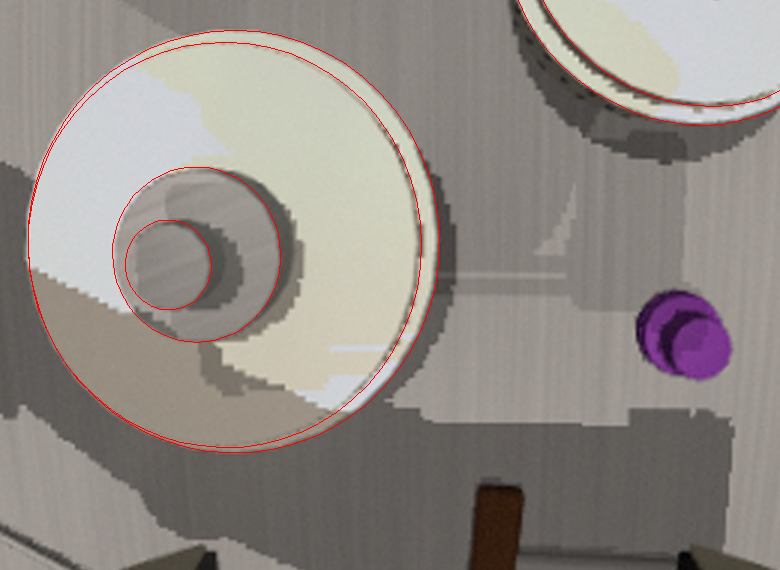

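```bash
python3 - <<'E'
import sys
from h import *
w=grab("wrist")
draw(w,[((.614,-.1375),wc('s',.082)),((.6195,-.1305),mc('l')),((.6325,.1145),mc('m'))],"pics/w4z.png",(250,0,450,120),4)
E
```

```text
(no output)
```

View pics/w4z.png

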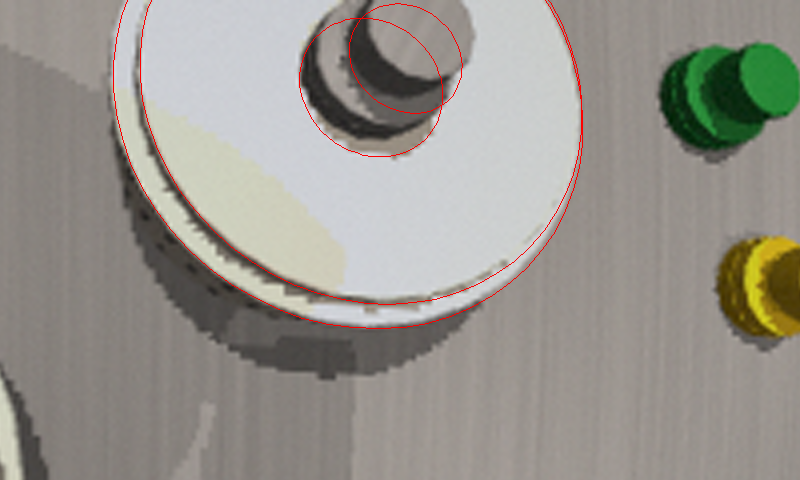

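>>> arm_command:
  plan:
    - [[-0.042,0,0.021],[0,0,0]]
    - [[-0.084,0,0.042],[0,0,0]]
    - [[-0.126,0,0.063],[0,0,0]]
    - [[-0.168,0,0.084],[0,0,0]]
    - [[-0.168,0,0.084],[0,0,0]]

```text
clock: 4.5
position: [0.6208, -0.1206, 0.2486]
ee_rot: [-1.21, 1.201, -1.197]
force: [0.1, 0.5, -0.2]
width: 1.003
```

>>> arm_command:
  plan:
    - [[0,0.03,0],[0,0,0]]
    - [[0,0.06,0],[0,0,0]]
    - [[0,0.09,0],[0,0,0]]
    - [[0,0.105,0],[0,0,0]]
    - [[0,0.105,0],[0,0,0]]

```text
clock: 5.0
position: [0.6163, -0.1298, 0.1416]
ee_rot: [-1.212, 1.212, -1.206]
force: [0.1, 0.2, 1.0]
width: 1.001
```

```bash
python3 - <<'E'
from h import *
s=observe();print(s["position"],s["clock"])
w=grab("wrist");cv2.imwrite("pics/w5.png",w["color"][:,:,::-1]);sd=grab("side");cv2.imwrite("pics/sd5.png",cv2.resize(sd["color"][60:260,150:380,::-1],None,fx=3,fy=3))
E
```

```text
[ 0.61629034 -0.12981609  0.14159131] 5.0
```

View pics/w5.png

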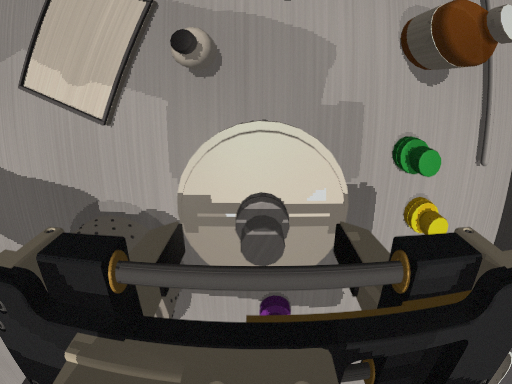

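View pics/sd5.png

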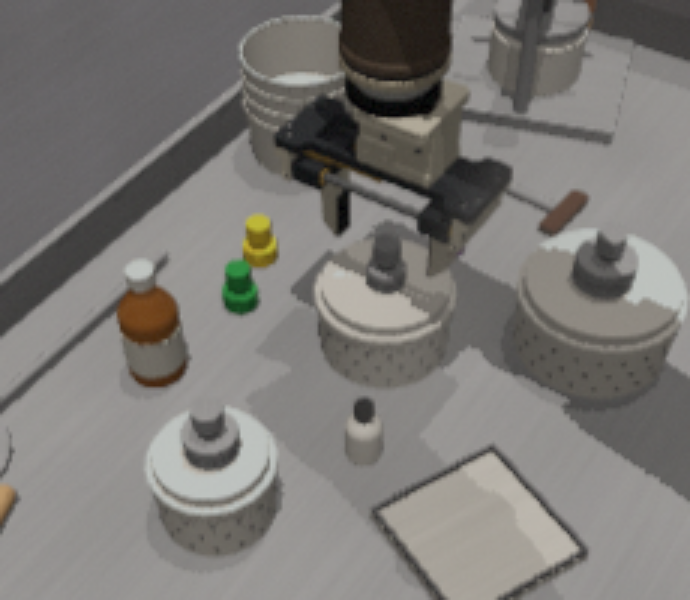

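```bash
python3 - <<'E'
from h import *
w=grab("wrist");s=observe();print(s["position"])
print(atz(w,(262,244),.130), proj(w,[[.617,-.130,.13],[.617,-.130,.102]]))
b=fit((.617,-.13),wc('s',.082)[:1],[w],.012);b3=fit((.617,-.13),wc('s',.082)[1:],[w],.012);c=fit((.619,-.13),mc('l')[:1],[w],.008);print(b,b3,c)
draw(w,[(b[1],wc('s',.082)[:1]),(b3[1],wc('s',.082)[1:]),(c[1],mc('l'))],"pics/w5z.png",(170,110,370,280),4)
E
```

```text
[ 0.61865032 -0.1307897   0.14503175]
[ 0.61999121 -0.12908322  0.13      ] [[256.77406361 245.39494535]
 [257.03298422 225.01319987]]
(np.float32(183.23827), array([ 0.618, -0.124])) (np.float32(209.78285), array([ 0.618, -0.129])) (np.float32(166.28526), array([ 0.6185, -0.1285]))
```

View pics/w5z.png

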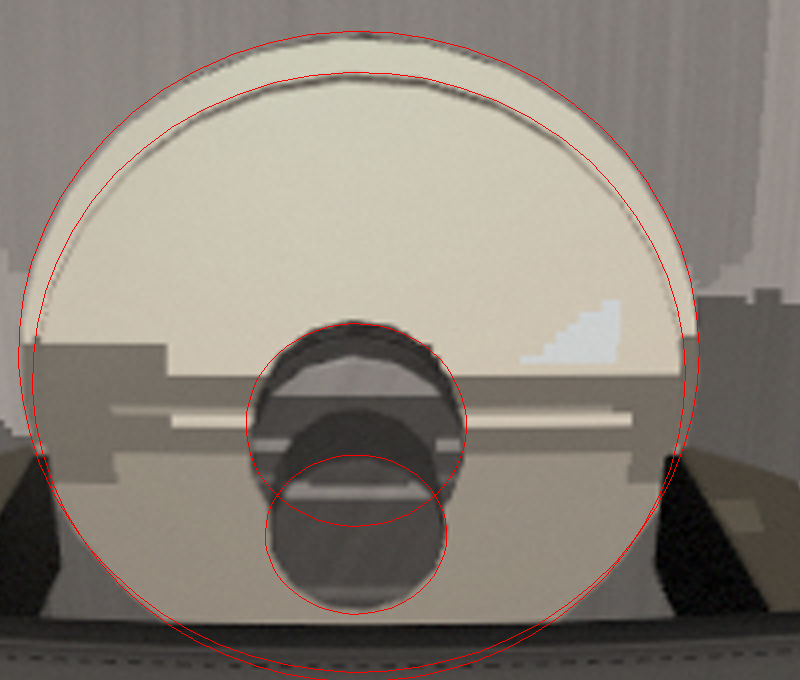

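>>> arm_command:
  plan:
    - [[0,0.015,0],[0,0,0]]
    - [[0,0.015,0],[0,0,0]]
    - [[0,0.015,0],[0,0,0]]

```text
clock: 5.45
position: [0.6178, -0.131, 0.1286]
ee_rot: [-1.209, 1.21, -1.209]
force: [0.5, 0.5, -0.1]
width: 0.998
```

>>> arm_command:
  plan:
    - [[0,0,0],[0,0,0]]
    - [[0,0,0],[0,0,0]]
    - [[0,0,0],[0,0,0]]
    - [[0,0,0],[0,0,0]]
    - [[0,0,0],[0,0,0]]
  fingers: 1
  squeeze: 25

```text
clock: 5.95
position: [0.6181, -0.131, 0.1288]
ee_rot: [-1.209, 1.209, -1.209]
force: [0.3, 0.7, 0.1]
width: 0.613
```

>>> arm_command:
  plan:
    - [[0,0,0],[0,0,0]]
    - [[0,0,0],[0,0,0]]
    - [[0,0,0],[0,0,0]]
    - [[0,0,0],[0,0,0]]

```text
clock: 6.35
position: [0.6181, -0.131, 0.1288]
ee_rot: [-1.209, 1.209, -1.209]
force: [0.5, 0.2, -1.5]
width: 0.275
```

>>> arm_command:
  plan:
    - [[0,-0.01,0],[0,0,0]]
    - [[0,-0.03,0],[0,0,0]]
    - [[0,-0.06,0],[0,0,0]]
    - [[0,-0.09,0],[0,0,0]]
    - [[0,-0.1,0],[0,0,0]]

```text
clock: 6.85
position: [0.6194, -0.1314, 0.2326]
ee_rot: [-1.206, 1.205, -1.212]
force: [1.0, 0.0, -2.2]
width: 0.275
```

>>> arm_command:
  plan:
    - [[-0.01,0,-0.012],[0,0,0]]
    - [[-0.03,0,-0.037],[0,0,0]]
    - [[-0.06,0,-0.073],[0,0,0]]
    - [[-0.09,0,-0.11],[0,0,0]]
    - [[-0.12,0,-0.147],[0,0,0]]

```text
clock: 7.35
position: [0.4691, -0.0101, 0.2283]
ee_rot: [-1.21, 1.21, -1.209]
force: [0.6, 1.5, -2.1]
width: 0.273
```

>>> arm_command:
  plan:
    - [[-0.02,0,-0.024],[0,0,0]]
    - [[-0.03,0,-0.036],[0,0,0]]
    - [[-0.03,0,-0.036],[0,0,0]]
    - [[-0.03,0,-0.036],[0,0,0]]
    - [[-0.03,0,-0.036],[0,0,0]]

```text
clock: 7.85
position: [0.4358, 0.0182, 0.2287]
ee_rot: [-1.209, 1.21, -1.211]
force: [0.1, 0.1, -1.4]
width: 0.274
```

```bash
python3 - <<'E'
from h import *
s=observe();print(s["position"],s["clock"],s["width"],s["force"])
w=grab("wrist");cv2.imwrite("pics/w6.png",w["color"][:,:,::-1])
E
```

```text
[0.43577315 0.01823573 0.2287113 ] 7.85 0.27415691974727063 [ 0.09569202  0.05721554 -1.36196614]
```

View pics/w6.png

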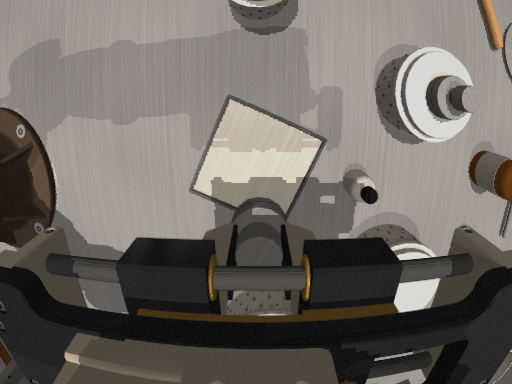

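>>> arm_command:
  plan:
    - [[0,0.03,0],[0,0,0]]
    - [[0,0.07,0],[0,0,0]]
    - [[0,0.11,0],[0,0,0]]
    - [[0,0.145,0],[0,0,0]]
    - [[0,0.157,0],[0,0,0]]

```text
clock: 8.4
position: [0.4338, 0.018, 0.0686]
ee_rot: [-1.213, 1.213, -1.209]
force: [0.9, -0.1, -1.3]
width: 0.278
```

>>> arm_command:
  plan:
    - [[0,0.004,0],[0,0,0]]
    - [[0,0.008,0],[0,0,0]]
    - [[0,0.011,0],[0,0,0]]
    - [[0,0.013,0],[0,0,0]]
    - [[0,0.013,0],[0,0,0]]

```text
clock: 8.9
position: [0.4353, 0.019, 0.0591]
ee_rot: [-1.208, 1.209, -1.21]
force: [-0.2, 0.5, -1.8]
width: 0.276
```

```bash
python3 - <<'E'
from h import *
s=observe();print(s["position"],s["clock"],s["width"],s["force"])
w=grab("wrist");cv2.imwrite("pics/w7.png",w["color"][:,:,::-1])
E
```

```text
[0.4353379  0.01900701 0.05907219] 8.9 0.2755182608650253 [-0.19370858  0.45089472 -1.82732548]
```

View pics/w7.png

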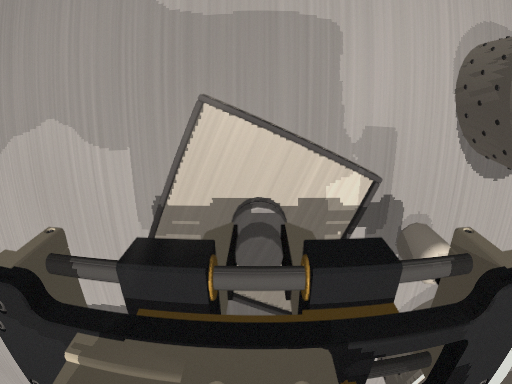

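>>> arm_command:
  plan:
    - [[0,0.001,0],[0,0,0]]
    - [[0,0.002,0],[0,0,0]]
    - [[0,0.002,0],[0,0,0]]

```text
clock: 9.25
position: [0.435, 0.019, 0.0567]
ee_rot: [-1.209, 1.209, -1.209]
force: [-0.2, 0.4, -1.7]
width: 0.273
```

>>> arm_command:
  plan:
    - [[0,0.001,0],[0,0,0]]
    - [[0,0.001,0],[0,0,0]]

```text
clock: 9.45
position: [0.4352, 0.019, 0.0565]
ee_rot: [-1.209, 1.209, -1.209]
force: [-3.3, -0.4, 14.3]
width: 0.276
```

>>> arm_command:
  plan:
    - [[0,0,0],[0,0,0]]
    - [[0,0,0],[0,0,0]]
    - [[0,0,0],[0,0,0]]
    - [[0,0,0],[0,0,0]]
    - [[0,0,0],[0,0,0]]
  fingers: -1

```text
clock: 9.95
position: [0.435, 0.019, 0.0556]
ee_rot: [-1.209, 1.209, -1.209]
force: [-0.1, -0.4, 0.2]
width: 0.661
```

>>> arm_command:
  plan:
    - [[0,-0.02,0],[0,0,0]]
    - [[0,-0.06,0],[0,0,0]]
    - [[0,-0.1,0],[0,0,0]]
    - [[0,-0.15,0],[0,0,0]]
    - [[0,-0.19,0],[0,0,0]]

```text
clock: 10.45
position: [0.435, 0.0189, 0.2483]
ee_rot: [-1.208, 1.209, -1.21]
force: [0.8, 0.7, -1.6]
width: 0.996
```

>>> arm_command:
  plan:
    - [[0.04,0,0.003],[0,0,0]]
    - [[0.085,0,0.006],[0,0,0]]
    - [[0.13,0,0.009],[0,0,0]]
    - [[0.175,0,0.012],[0,0,0]]
    - [[0.22,0,0.016],[0,0,0]]

```text
clock: 10.95
position: [0.4506, -0.2027, 0.2458]
ee_rot: [-1.209, 1.209, -1.209]
force: [1.2, -0.3, 0.1]
width: 1.001
```

>>> arm_command:
  plan:
    - [[0.039,0,0.003],[0,0,0]]
    - [[0.039,0.03,0.003],[0,0,0]]
    - [[0.039,0.06,0.003],[0,0,0]]
    - [[0.039,0.09,0.003],[0,0,0]]
    - [[0.039,0.09,0.003],[0,0,0]]

```text
clock: 11.45
position: [0.4516, -0.239, 0.1525]
ee_rot: [-1.212, 1.215, -1.205]
force: [-1.0, 0.8, 0.8]
width: 1.001
```

```bash
python3 - <<'E'
from h import *
s=observe();print(s["position"],s["clock"],s["width"])
w=grab("wrist")
b3=fit((.454,-.24),wc('l',.082)[1:],[w],.012);c=fit((.453,-.24),mc('xl')[:1],[w],.008);print(b3,c)
draw(w,[(b3[1],wc('l',.082)),(c[1],mc('xl'))],"pics/w8z.png",(130,80,390,280),3)
s=observe();print(s["position"],s["clock"],s["width"])
E
```

```text
[ 0.4516014  -0.23895836  0.1525147 ] 11.45 1.0012633826862378
(np.float32(196.60463), array([ 0.454, -0.24 ])) (np.float32(141.83968), array([ 0.452 , -0.2335]))
[ 0.4527793  -0.23952118  0.15458862] 11.5 1.0008588744776996
```

View pics/w8z.png

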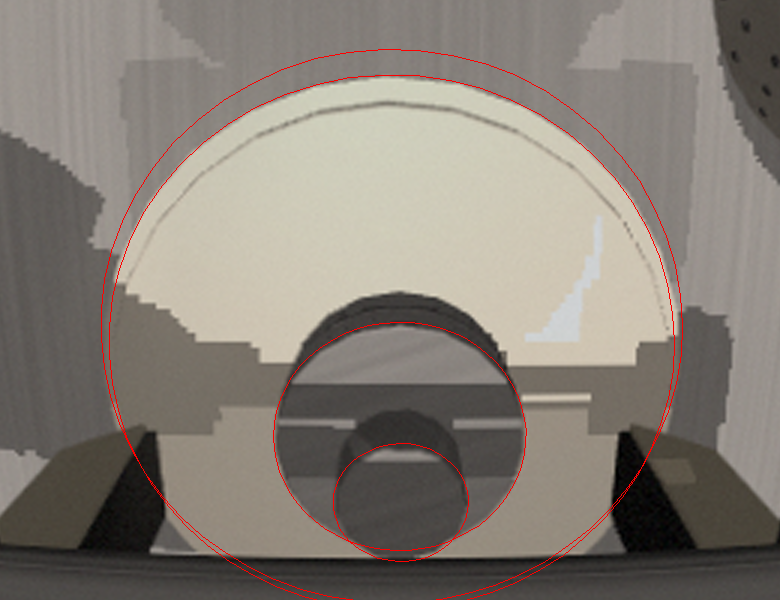

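>>> arm_command:
  plan:
    - [[0,0.009,0],[0,0,0]]
    - [[0,0.0175,0.001],[0,0,0]]
    - [[0,0.0175,0.001],[0,0,0]]

```text
clock: 11.8
position: [0.4551, -0.2398, 0.138]
ee_rot: [-1.209, 1.209, -1.209]
force: [0.1, -0.3, -0.1]
width: 1.002
```

>>> arm_command:
  plan:
    - [[0,0,0],[0,0,0]]
    - [[0,0,0],[0,0,0]]
    - [[0,0,0],[0,0,0]]
    - [[0,0,0],[0,0,0]]
    - [[0,0,0],[0,0,0]]
  fingers: 1
  squeeze: 35

```text
clock: 12.3
position: [0.4551, -0.24, 0.1384]
ee_rot: [-1.209, 1.209, -1.209]
force: [-0.0, -0.3, -0.3]
width: 0.618
```

>>> arm_command:
  plan:
    - [[0,0,0],[0,0,0]]
    - [[0,0,0],[0,0,0]]
    - [[0,0,0],[0,0,0]]
    - [[0,0,0],[0,0,0]]

```text
clock: 12.7
position: [0.4546, -0.24, 0.1382]
ee_rot: [-1.21, 1.21, -1.209]
force: [0.8, 0.1, -0.4]
width: 0.274
```

>>> arm_command:
  plan:
    - [[0,-0.01,0],[0,0,0]]
    - [[0,-0.03,0],[0,0,0]]
    - [[0,-0.06,0],[0,0,0]]
    - [[0,-0.09,0],[0,0,0]]
    - [[0,-0.1,0],[0,0,0]]

```text
clock: 13.2
position: [0.4559, -0.2406, 0.241]
ee_rot: [-1.207, 1.206, -1.212]
force: [-0.1, -1.5, -6.4]
width: 0.271
```

>>> arm_command:
  plan:
    - [[-0.012,0,0.018],[0,0,0]]
    - [[-0.034,0,0.05],[0,0,0]]
    - [[-0.058,0,0.087],[0,0,0]]
    - [[-0.082,0,0.123],[0,0,0]]
    - [[-0.1,0,0.15],[0,0,0]]

```text
clock: 13.7
position: [0.6065, -0.1372, 0.2369]
ee_rot: [-1.21, 1.209, -1.206]
force: [0.0, -0.8, -5.1]
width: 0.278
```

>>> arm_command:
  plan:
    - [[-0.01,0,0.0145],[0,0,0]]
    - [[-0.01,0,0.0145],[0,0,0]]
    - [[-0.01,0,0.0145],[0,0,0]]
    - [[-0.01,0,0.0145],[0,0,0]]

```text
clock: 14.1
position: [0.6184, -0.131, 0.2376]
ee_rot: [-1.21, 1.211, -1.21]
force: [0.1, -0.9, -5.8]
width: 0.275
```

```bash
python3 - <<'E'
from h import *
s=observe();print(s["position"],s["clock"],s["width"],s["force"])
w=grab("wrist");sd=grab("side");sc=grab("scene")
print(fit((.619,-.13),mc('l'),[w],.008),fit((.619,-.13),mc('l'),[sc],.008),fit((.619,-.13),mc('l'),[sd],.008))
draw(w,[((.619,-.13),mc('l'))],"pics/w9.png",(130,80,390,280),3)
draw(sd,[((.619,-.13),mc('l'))],"pics/sd9.png",(180,80,400,280),3)
E
```

```text
[ 0.61836879 -0.1309742   0.23756429] 14.1 0.2747230095461286 [ 0.05068836 -0.91938655 -5.77400083]
(np.float32(166.19432), array([ 0.618, -0.131])) (np.float32(191.56284), array([ 0.619, -0.13 ])) (np.float32(226.38179), array([ 0.6175, -0.131 ]))
```

View pics/w9.png

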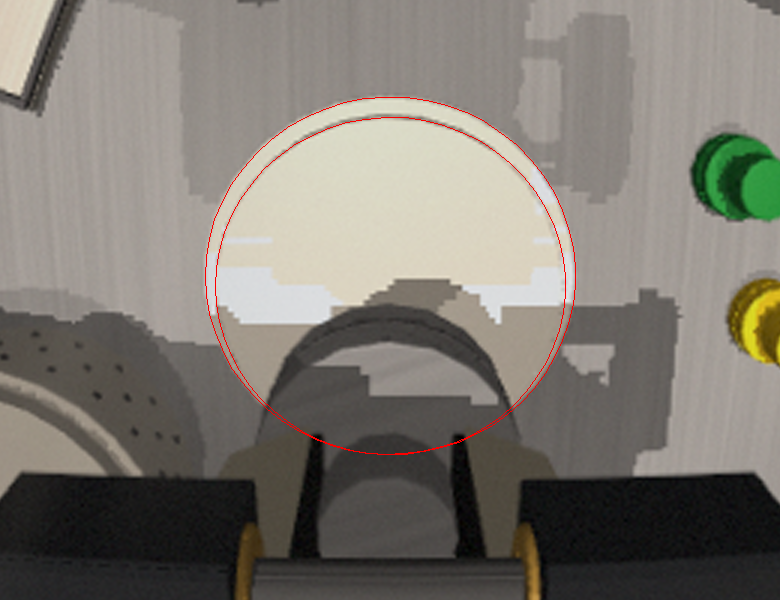

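View pics/sd9.png

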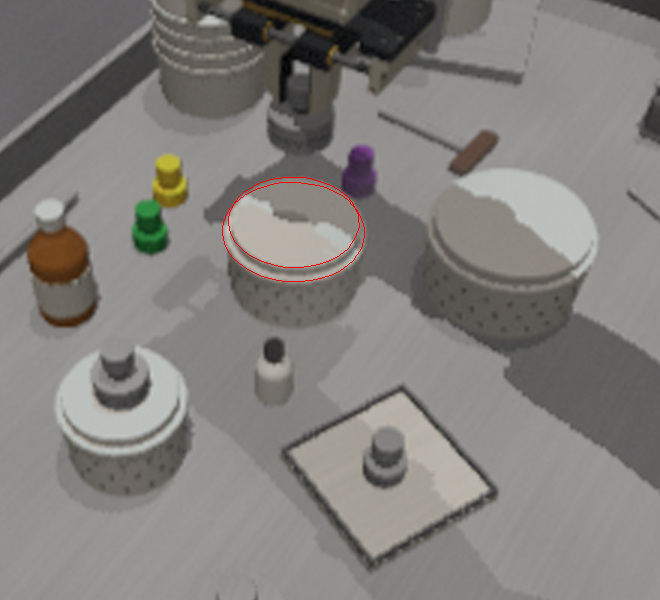

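>>> arm_command:
  plan:
    - [[0,0.02,0],[0,0,0]]
    - [[0,0.05,0],[0,0,0]]
    - [[0,0.075,0],[0,0,0]]
    - [[0,0.088,0],[0,0,0]]
    - [[0,0.092,0],[0,0,0]]

```text
clock: 14.75
position: [0.6186, -0.1302, 0.145]
ee_rot: [-1.21, 1.211, -1.208]
force: [0.4, 0.2, -5.3]
width: 0.274
```

>>> arm_command:
  plan:
    - [[0,0.003,0],[0,0,0]]
    - [[0,0.005,0],[0,0,0]]
    - [[0,0.0055,0],[0,0,0]]
    - [[0,0.0055,0],[0,0,0]]

```text
clock: 15.15
position: [0.6199, -0.1301, 0.1414]
ee_rot: [-1.208, 1.208, -1.21]
force: [-0.0, -0.6, -5.5]
width: 0.273
```

>>> arm_command:
  plan:
    - [[0,0.001,0],[0,0,0]]
    - [[0,0.002,0],[0,0,0]]
    - [[0,0.002,0],[0,0,0]]

```text
clock: 15.45
position: [0.6194, -0.13, 0.1387]
ee_rot: [-1.209, 1.209, -1.209]
force: [0.0, 0.4, -5.3]
width: 0.278
```

>>> arm_command:
  plan:
    - [[0,0.001,0],[0,0,0]]
    - [[0,0.001,0],[0,0,0]]

```text
clock: 15.65
position: [0.6196, -0.13, 0.1383]
ee_rot: [-1.209, 1.209, -1.209]
force: [-1.4, 0.5, 0.8]
width: 0.272
```

Touching down lightly; release, rise.

>>> arm_command:
  plan:
    - [[0,0,0],[0,0,0]]
    - [[0,0,0],[0,0,0]]
    - [[0,0,0],[0,0,0]]
    - [[0,0,0],[0,0,0]]
    - [[0,0,0],[0,0,0]]
  fingers: -1

```text
clock: 16.15
position: [0.6196, -0.1301, 0.1378]
ee_rot: [-1.209, 1.209, -1.209]
force: [0.8, -0.5, -0.3]
width: 0.657
```

>>> arm_command:
  plan:
    - [[0,-0.02,0],[0,0,0]]
    - [[0,-0.06,0],[0,0,0]]
    - [[0,-0.1,0],[0,0,0]]
    - [[0,-0.11,0],[0,0,0]]

```text
clock: 16.55
position: [0.6215, -0.1307, 0.2526]
ee_rot: [-1.205, 1.204, -1.213]
force: [1.4, -0.4, 0.5]
width: 0.98
```

```bash
python3 - <<'E'
from h import *
s=observe();print(s["position"],s["clock"],s["width"],s["force"])
sd=grab("side");sc=grab("scene");q=(.619,-.13)
print(fit(q,mc('l'),[sd,sc],.008),fit(q,wc('l',.082),[sd,sc],.008))
draw(sd,[((.6185,-.1305),mc('l')),((.6185,-.1305),wc('l',.082))],"pics/sd10.png",(180,80,400,280),3)
E
```

```text
[ 0.62150867 -0.13066064  0.25264351] 16.55 0.9802404999856481 [ 1.3838808  -0.39616402  0.4938582 ]
(np.float32(209.43985), array([ 0.6185, -0.1305])) (np.float32(208.67555), array([ 0.6195, -0.1235]))
```

View pics/sd10.png

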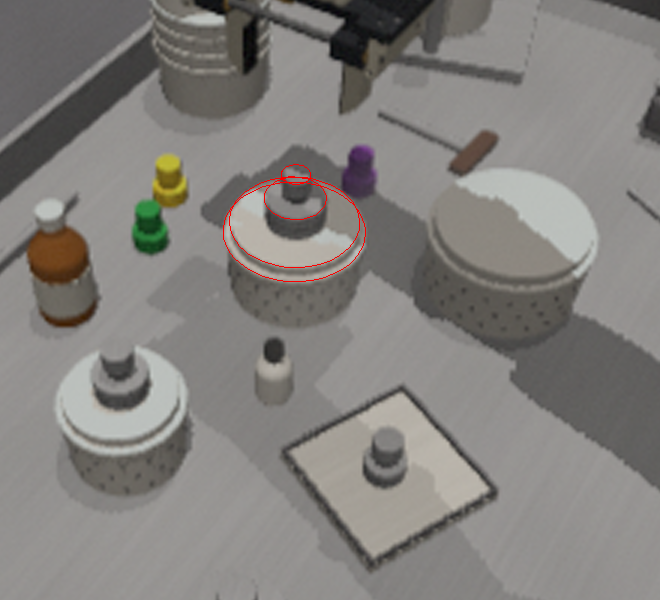

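>>> arm_command:
  plan:
    - [[-0.04,0,-0.02],[0,0,0]]
    - [[-0.08,0,-0.04],[0,0,0]]
    - [[-0.12,0,-0.06],[0,0,0]]
    - [[-0.16,0,-0.08],[0,0,0]]
    - [[-0.2,0,-0.1],[0,0,0]]

```text
clock: 17.15
position: [0.5175, 0.0713, 0.2459]
ee_rot: [-1.212, 1.211, -1.208]
force: [0.6, 0.5, 0.1]
width: 1.001
```

>>> arm_command:
  plan:
    - [[-0.04,0,-0.02],[0,0,0]]
    - [[-0.08,0,-0.04],[0,0,0]]
    - [[-0.12,0,-0.06],[0,0,0]]
    - [[-0.1665,0,-0.0845],[0,0,0]]
    - [[-0.1665,0,-0.0845],[0,0,0]]

```text
clock: 17.65
position: [0.4305, 0.2425, 0.2461]
ee_rot: [-1.216, 1.205, -1.199]
force: [0.6, -1.2, -0.2]
width: 1.004
```

>>> arm_command:
  plan:
    - [[0,0.03,0],[0,0,0]]
    - [[0,0.06,0],[0,0,0]]
    - [[0,0.085,0],[0,0,0]]
    - [[0,0.09,0],[0,0,0]]
    - [[0,0.09,0],[0,0,0]]

```text
clock: 18.15
position: [0.4342, 0.2357, 0.1565]
ee_rot: [-1.212, 1.21, -1.21]
force: [0.5, -0.5, 0.6]
width: 1.001
```

```bash
python3 - <<'E'
from h import *
w=grab("wrist")
s=observe();print(s["position"],s["clock"],s["width"],s["force"])
q=(.435,.2365)
print(fit(q,mc('s'),[w],.008),fit(q,wc('xl',.082)[1:],[w],.008),fit(q,wc('xl',.082)[:1],[w],.008))
draw(w,[(q,mc('s')),(q,wc('xl',.082))],"pics/w11.png",(130,80,390,280),3)
E
```

```text
[0.43497882 0.23617774 0.1576156 ] 18.2 0.9957894738827826 [-0.5476709  -0.28382397  0.70847167]
(np.float32(156.86943), array([0.434 , 0.2345])) (np.float32(165.40997), array([0.4355, 0.235 ])) (np.float32(172.61995), array([0.4355, 0.2355]))
```

View pics/w11.png

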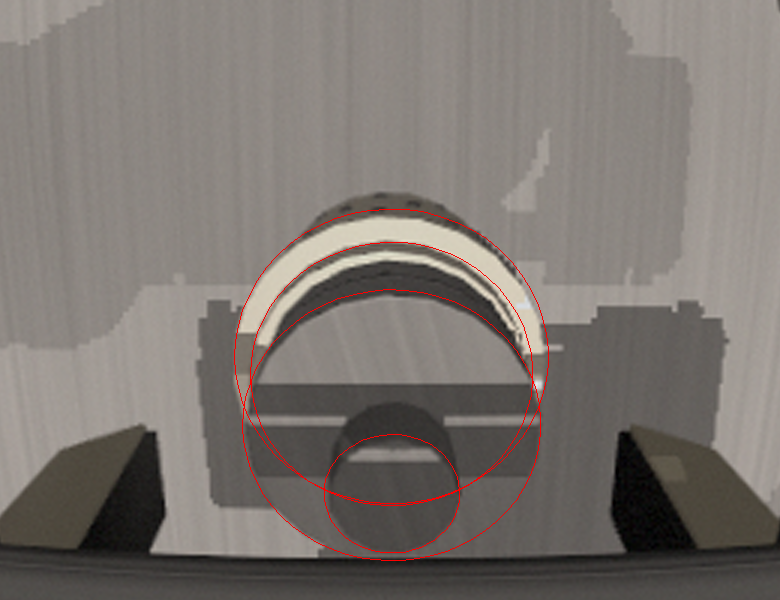

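>>> arm_command:
  plan:
    - [[0,0.008,0],[0,0,0]]
    - [[0,0.0155,0],[0,0,0]]
    - [[0,0.0155,0],[0,0,0]]

```text
clock: 18.5
position: [0.4347, 0.2362, 0.1416]
ee_rot: [-1.21, 1.21, -1.209]
force: [-0.5, -0.1, 0.2]
width: 1.002
```

>>> arm_command:
  plan:
    - [[0,0,0],[0,0,0]]
    - [[0,0,0],[0,0,0]]
    - [[0,0,0],[0,0,0]]
    - [[0,0,0],[0,0,0]]
    - [[0,0,0],[0,0,0]]
  fingers: 1
  squeeze: 45

```text
clock: 19.0
position: [0.4351, 0.2365, 0.1424]
ee_rot: [-1.209, 1.209, -1.209]
force: [-0.6, -0.3, 0.6]
width: 0.619
```

>>> arm_command:
  plan:
    - [[0,0,0],[0,0,0]]
    - [[0,0,0],[0,0,0]]
    - [[0,0,0],[0,0,0]]
    - [[0,0,0],[0,0,0]]
    - [[0,-0.003,0],[0,0,0]]

```text
clock: 19.5
position: [0.4343, 0.2359, 0.1445]
ee_rot: [-1.211, 1.21, -1.209]
force: [0.3, -0.3, -7.6]
width: 0.273
```

>>> arm_command:
  plan:
    - [[0,-0.01,0],[0,0,0]]
    - [[0,-0.03,0],[0,0,0]]
    - [[0,-0.06,0],[0,0,0]]
    - [[0,-0.09,0],[0,0,0]]
    - [[0,-0.1,0],[0,0,0]]

```text
clock: 20.0
position: [0.4359, 0.237, 0.2482]
ee_rot: [-1.205, 1.208, -1.209]
force: [0.5, 0.3, -8.2]
width: 0.272
```

```bash
python3 - <<'E'
from h import *
sd=grab("side");sc=grab("scene");w=grab("wrist")
s=observe();print(s["position"],s["clock"],s["width"],s["force"])
q=(.4345,.235)
for p in ([sd],[sc],[w],[sd,sc,w]): print(fit(q,mc('s'),p,.008))
draw(w,[(q,mc('s'))],"pics/w12.png",(130,80,390,280),3)
draw(sd,[(q,mc('s'))],"pics/sd12.png",(180,180,400,380),3)
E
```

```text
[0.43472966 0.23636084 0.24488153] 20.15 0.27281375022397425 [ 0.18390036 -0.23894826 -8.27818129]
(np.float32(213.35983), array([0.434, 0.232]))
(np.float32(191.21777), array([0.4365, 0.2325]))
(np.float32(173.17429), array([0.4345, 0.233 ]))
(np.float32(191.00218), array([0.435, 0.233]))
```

View pics/w12.png

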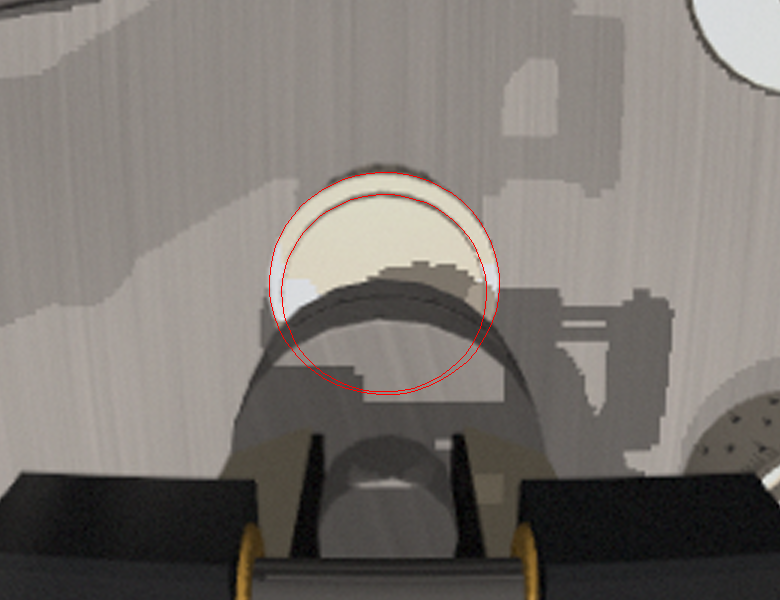

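View pics/sd12.png

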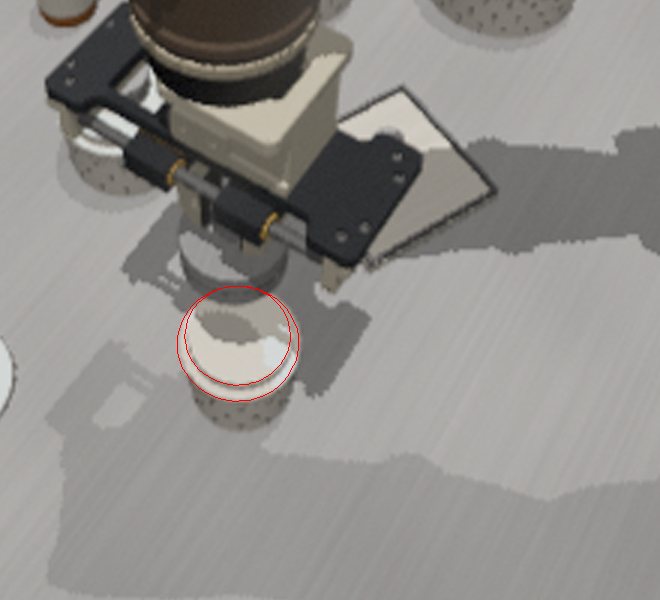

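>>> arm_command:
  plan:
    - [[0.02,0,0.001],[0,0,0]]
    - [[0.06,0,0.002],[0,0,0]]
    - [[0.105,0,0.004],[0,0,0]]
    - [[0.15,0,0.006],[0,0,0]]
    - [[0.195,0,0.008],[0,0,0]]

```text
clock: 20.65
position: [0.4416, 0.0396, 0.2434]
ee_rot: [-1.212, 1.211, -1.208]
force: [1.2, -0.4, -8.0]
width: 0.274
```

>>> arm_command:
  plan:
    - [[0.045,0,0.002],[0,0,0]]
    - [[0.09,0,0.004],[0,0,0]]
    - [[0.135,0,0.006],[0,0,0]]
    - [[0.18,0,0.008],[0,0,0]]
    - [[0.225,0,0.009],[0,0,0]]

```text
clock: 21.15
position: [0.4507, -0.1849, 0.2434]
ee_rot: [-1.211, 1.211, -1.207]
force: [1.5, -0.2, -7.8]
width: 0.272
```

>>> arm_command:
  plan:
    - [[0.03,0,0.001],[0,0,0]]
    - [[0.052,0,0.001],[0,0,0]]
    - [[0.057,0,0.001],[0,0,0]]
    - [[0.057,0,0.001],[0,0,0]]
    - [[0.057,0,0.001],[0,0,0]]

```text
clock: 21.65
position: [0.4525, -0.2391, 0.2441]
ee_rot: [-1.21, 1.211, -1.207]
force: [0.4, 0.4, -8.3]
width: 0.272
```

```bash
python3 - <<'E'
from h import *
sd=grab("side");sc=grab("scene");w=grab("wrist")
s=observe();print(s["position"],s["clock"],s["width"],s["force"])
q=(.453,-.2405)
for p in ([sd],[sc],[w],[sd,sc,w]): print(fit(q,mc('xl'),p,.008))
E
```

```text
[ 0.45306974 -0.2392039   0.24486838] 21.8 0.27269512983719696 [-0.17843829  0.26302793 -8.78018424]
(np.float32(187.43109), array([ 0.451 , -0.2415]))
(np.float32(202.58289), array([ 0.452, -0.241]))
(np.float32(160.31007), array([ 0.453 , -0.2415]))
(np.float32(181.2285), array([ 0.4525, -0.2415]))
```

>>> arm_command:
  plan:
    - [[0.002,0.02,0],[0,0,0]]
    - [[0.002,0.05,0],[0,0,0]]
    - [[0.002,0.075,0],[0,0,0]]
    - [[0.002,0.09,0],[0,0,0]]
    - [[0.002,0.096,0],[0,0,0]]

```text
clock: 22.3
position: [0.4524, -0.2413, 0.1478]
ee_rot: [-1.211, 1.21, -1.206]
force: [-0.1, -0.1, -7.6]
width: 0.27
```

>>> arm_command:
  plan:
    - [[0,0.002,0],[0,0,0]]
    - [[0,0.004,0],[0,0,0]]
    - [[0,0.005,0],[0,0,0]]
    - [[0,0.005,0],[0,0,0]]

```text
clock: 22.7
position: [0.4534, -0.2426, 0.1448]
ee_rot: [-1.209, 1.208, -1.21]
force: [-0.4, -0.4, -8.5]
width: 0.274
```

>>> arm_command:
  plan:
    - [[0,0.001,0],[0,0,0]]
    - [[0,0.002,0],[0,0,0]]
    - [[0,0.002,0],[0,0,0]]

```text
clock: 23.0
position: [0.4531, -0.2426, 0.1423]
ee_rot: [-1.209, 1.209, -1.209]
force: [0.2, -0.1, -7.0]
width: 0.274
```

>>> arm_command:
  plan:
    - [[0,0.001,0],[0,0,0]]
    - [[0,0.001,0],[0,0,0]]

```text
clock: 23.2
position: [0.4531, -0.2426, 0.1422]
ee_rot: [-1.208, 1.209, -1.209]
force: [-4.2, 2.2, 5.4]
width: 0.276
```

>>> arm_command:
  plan:
    - [[0,0,0],[0,0,0]]
    - [[0,0,0],[0,0,0]]
    - [[0,0,0],[0,0,0]]
    - [[0,0,0],[0,0,0]]
    - [[0,0,0],[0,0,0]]
  fingers: -1

```text
clock: 23.7
position: [0.4531, -0.2426, 0.1413]
ee_rot: [-1.209, 1.209, -1.209]
force: [-0.7, -0.5, 0.0]
width: 0.658
```

>>> arm_command:
  plan:
    - [[0,-0.02,0],[0,0,0]]
    - [[0,-0.06,0],[0,0,0]]
    - [[0,-0.1,0],[0,0,0]]
    - [[0,-0.105,0],[0,0,0]]

```text
clock: 24.1
position: [0.455, -0.2438, 0.2507]
ee_rot: [-1.206, 1.203, -1.215]
force: [-0.2, -0.2, 0.8]
width: 0.979
```

>>> arm_command:
  plan:
    - [[-0.04,0,-0.003],[0,0,0]]
    - [[-0.085,0,-0.006],[0,0,0]]
    - [[-0.13,0,-0.009],[0,0,0]]
    - [[-0.175,0,-0.012],[0,0,0]]
    - [[-0.22,0,-0.015],[0,0,0]]

```text
clock: 24.6
position: [0.4374, -0.0208, 0.2459]
ee_rot: [-1.209, 1.209, -1.209]
force: [1.7, 0.2, -0.1]
width: 1.0
```

>>> arm_command:
  plan:
    - [[-0.0415,0,-0.003],[0,0,0]]
    - [[-0.0415,0.03,-0.003],[0,0,0]]
    - [[-0.0415,0.07,-0.003],[0,0,0]]
    - [[-0.0415,0.11,-0.003],[0,0,0]]
    - [[-0.0415,0.14,-0.003],[0,0,0]]

```text
clock: 25.1
position: [0.4339, 0.019, 0.104]
ee_rot: [-1.211, 1.21, -1.209]
force: [1.3, 0.5, -0.5]
width: 0.998
```

>>> arm_command:
  plan:
    - [[0,0.02,0],[0,0,0]]
    - [[0,0.03,0],[0,0,0]]
    - [[0,0.03,0],[0,0,0]]
    - [[0,0.03,0],[0,0,0]]

```text
clock: 25.5
position: [0.4354, 0.019, 0.0767]
ee_rot: [-1.209, 1.209, -1.21]
force: [0.5, -0.3, 0.2]
width: 0.999
```

```bash
python3 - <<'E'
from h import *
w=grab("wrist")
s=observe();print(s["position"],s["clock"],s["width"],s["force"])
q=(.435,.019);b=fit(q,wc('s',.01)[1:],[w],.008);print(b)
draw(w,[(q,wc('s',.01))],"pics/w13.png",(130,80,390,280),3)
E
```

```text
[0.43568489 0.01902149 0.07704996] 25.55 0.9993358019554549 [ 0.26959702 -0.58098688  0.05906403]
(np.float32(193.84964), array([0.435, 0.021]))
```

View pics/w13.png

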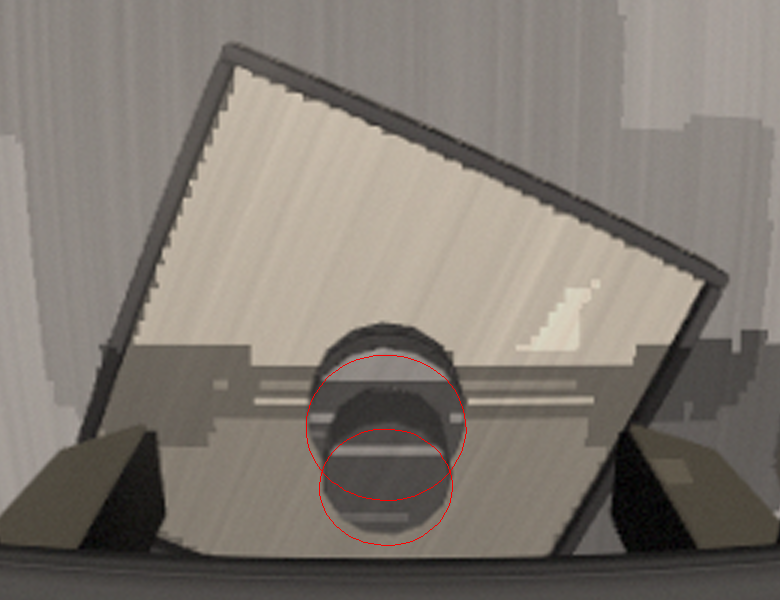

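>>> arm_command:
  plan:
    - [[0,0.01,0],[0,0,0]]
    - [[-0.001,0.02,0],[0,0,0]]
    - [[-0.001,0.02,0],[0,0,0]]

```text
clock: 25.85
position: [0.4344, 0.0201, 0.0552]
ee_rot: [-1.21, 1.21, -1.209]
force: [0.1, 0.5, -0.1]
width: 1.001
```

>>> arm_command:
  plan:
    - [[0,0,0],[0,0,0]]
    - [[0,0,0],[0,0,0]]
    - [[0,0,0],[0,0,0]]
    - [[0,0,0],[0,0,0]]
    - [[0,0,0],[0,0,0]]
  fingers: 1
  squeeze: 25

```text
clock: 26.35
position: [0.4351, 0.02, 0.0564]
ee_rot: [-1.209, 1.209, -1.209]
force: [0.3, -0.3, 0.0]
width: 0.617
```

>>> arm_command:
  plan:
    - [[0,0,0],[0,0,0]]
    - [[0,0,0],[0,0,0]]
    - [[0,0,0],[0,0,0]]
    - [[0,0,0],[0,0,0]]
    - [[0,-0.003,0],[0,0,0]]

```text
clock: 26.85
position: [0.4347, 0.0199, 0.059]
ee_rot: [-1.21, 1.21, -1.209]
force: [-0.3, -0.8, -1.2]
width: 0.278
```

>>> arm_command:
  plan:
    - [[0,-0.02,0],[0,0,0]]
    - [[0,-0.06,0],[0,0,0]]
    - [[0,-0.1,0],[0,0,0]]
    - [[0,-0.14,0],[0,0,0]]
    - [[0,-0.17,0],[0,0,0]]

```text
clock: 27.35
position: [0.4351, 0.0198, 0.2317]
ee_rot: [-1.208, 1.208, -1.21]
force: [0.9, 0.2, -2.7]
width: 0.279
```

>>> arm_command:
  plan:
    - [[-0.02,0,0],[0,0,0]]
    - [[-0.06,0,0],[0,0,0]]
    - [[-0.105,0,0],[0,0,0]]
    - [[-0.15,0,0],[0,0,0]]
    - [[-0.195,0,0],[0,0,0]]

```text
clock: 27.85
position: [0.4345, 0.2164, 0.2294]
ee_rot: [-1.209, 1.21, -1.21]
force: [1.0, -0.0, -1.5]
width: 0.275
```

>>> arm_command:
  plan:
    - [[-0.018,0,0],[0,0,0]]
    - [[-0.018,0,0],[0,0,0]]
    - [[-0.018,0,0],[0,0,0]]
    - [[-0.018,0,0],[0,0,0]]

```text
clock: 28.25
position: [0.4351, 0.2315, 0.2291]
ee_rot: [-1.209, 1.21, -1.211]
force: [-0.7, 0.0, -2.0]
width: 0.274
```

```bash
python3 - <<'E'
from h import *
sd=grab("side");sc=grab("scene");w=grab("wrist")
s=observe();print(s["position"],s["clock"],s["width"],s["force"])
q=(.435,.233)
for p in ([sd],[sc],[w],[sd,sc,w]): print(fit(q,mc('s'),p,.008))
draw(w,[(q,mc('s'))],"pics/w14.png",(130,80,390,280),3)
E
```

```text
[0.43519531 0.23186303 0.22932459] 28.4 0.27875283305902515 [-0.41535599 -0.19828754 -1.32118694]
(np.float32(226.6), array([0.434 , 0.2325]))
(np.float32(186.29134), array([0.436, 0.233]))
(np.float32(214.14398), array([0.4345, 0.233 ]))
(np.float32(208.248), array([0.4345, 0.233 ]))
```

View pics/w14.png

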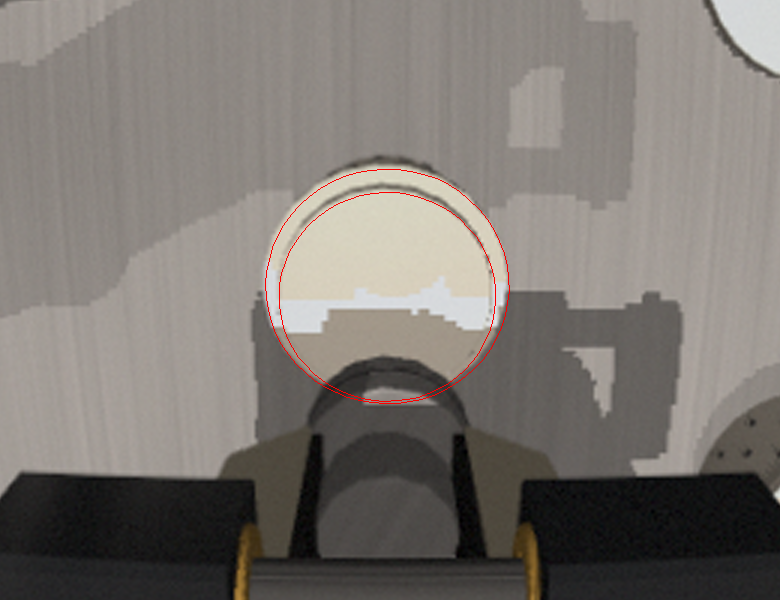

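>>> arm_command:
  plan:
    - [[-0.0015,0.02,0],[0,0,0]]
    - [[-0.0015,0.05,0],[0,0,0]]
    - [[-0.0015,0.075,0],[0,0,0]]
    - [[-0.0015,0.09,0],[0,0,0]]
    - [[-0.0015,0.094,0],[0,0,0]]

```text
clock: 28.9
position: [0.4343, 0.2333, 0.1338]
ee_rot: [-1.212, 1.211, -1.21]
force: [-0.0, -0.9, -1.6]
width: 0.276
```

>>> arm_command:
  plan:
    - [[0,0.002,0],[0,0,0]]
    - [[0,0.004,0],[0,0,0]]
    - [[0,0.005,0],[0,0,0]]
    - [[0,0.005,0],[0,0,0]]

```text
clock: 29.3
position: [0.4353, 0.2346, 0.1307]
ee_rot: [-1.208, 1.209, -1.209]
force: [-0.2, 0.1, -2.5]
width: 0.275
```

>>> arm_command:
  plan:
    - [[0,0.001,0],[0,0,0]]
    - [[0,0.001,0],[0,0,0]]

```text
clock: 29.5
position: [0.4351, 0.2346, 0.1294]
ee_rot: [-1.209, 1.209, -1.209]
force: [0.6, -0.1, -2.0]
width: 0.276
```

>>> arm_command:
  plan:
    - [[0,0.0007,0],[0,0,0]]
    - [[0,0.0007,0],[0,0,0]]

```text
clock: 29.7
position: [0.435, 0.2345, 0.1285]
ee_rot: [-1.209, 1.209, -1.209]
force: [0.4, 0.2, -2.4]
width: 0.277
```

>>> arm_command:
  plan:
    - [[0,0.0004,0],[0,0,0]]
    - [[0,0.0004,0],[0,0,0]]

```text
clock: 29.9
position: [0.4351, 0.2345, 0.1282]
ee_rot: [-1.209, 1.209, -1.209]
force: [-0.3, -0.3, 0.7]
width: 0.274
```

Contact. Release, rise, and retreat for a check view of the s and m moulds.

>>> arm_command:
  plan:
    - [[0,0,0],[0,0,0]]
    - [[0,0,0],[0,0,0]]
    - [[0,0,0],[0,0,0]]
    - [[0,0,0],[0,0,0]]
    - [[0,0,0],[0,0,0]]
  fingers: -1

```text
clock: 30.4
position: [0.4351, 0.2345, 0.1281]
ee_rot: [-1.209, 1.209, -1.209]
force: [-0.3, 0.4, 0.1]
width: 0.659
```

>>> arm_command:
  plan:
    - [[0,-0.02,0],[0,0,0]]
    - [[0,-0.06,0],[0,0,0]]
    - [[0,-0.1,0],[0,0,0]]
    - [[0,-0.12,0],[0,0,0]]

```text
clock: 30.8
position: [0.436, 0.235, 0.2514]
ee_rot: [-1.205, 1.208, -1.209]
force: [0.9, -0.3, 0.3]
width: 0.983
```

>>> arm_command:
  plan:
    - [[0.045,0,0.01],[0,0,0]]
    - [[0.09,0,0.02],[0,0,0]]
    - [[0.11,0,0.03],[0,0,0]]
    - [[0.11,0,0.03],[0,0,0]]
    - [[0.11,0,0.03],[0,0,0]]

```text
clock: 31.3
position: [0.465, 0.1246, 0.2481]
ee_rot: [-1.209, 1.21, -1.21]
force: [-0.2, 0.7, -1.0]
width: 1.001
```

```bash
python3 - <<'E'
from h import *
sd=grab("side");sc=grab("scene");w=grab("wrist")
s=observe();print(s["position"],s["clock"],s["width"],s["force"])
q=(.435,.2335)
print('mould',fit(q,mc('s'),[w],.008),'w',fit(q,wc('s',.082)[:1],[w],.008),fit(q,wc('s',.082)[1:],[w],.008))
its=[(a,wc(k,.082)) for k,a in dict(s=q,m=(.632,.1135),l=(.6185,-.1305),xl=(.4525,-.2415)).items()]+[(a,mc(k)) for k,a in dict(s=q,m=(.632,.1135),l=(.6185,-.1305),xl=(.4525,-.2415)).items()]
draw(w,its,"pics/w15.png",(180,0,440,160),3)
draw(sd,its,"pics/sd15.png",(180,80,400,330),2)
draw(sc,its,"pics/sc15.png",(90,80,350,260),3)
E
```

```text
[0.46460139 0.12579481 0.24803313] 31.45 1.0024763420478429 [ 0.05863139  0.07871838 -0.79555104]
mould (np.float32(192.99615), array([0.4325, 0.2345])) w (np.float32(244.17386), array([0.4355, 0.2345])) (np.float32(184.7968), array([0.444 , 0.2255]))
```

View pics/w15.png

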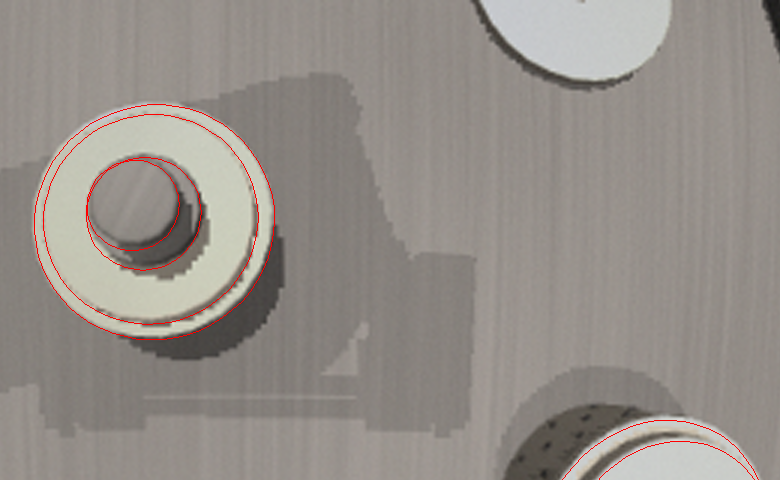

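View pics/sd15.png

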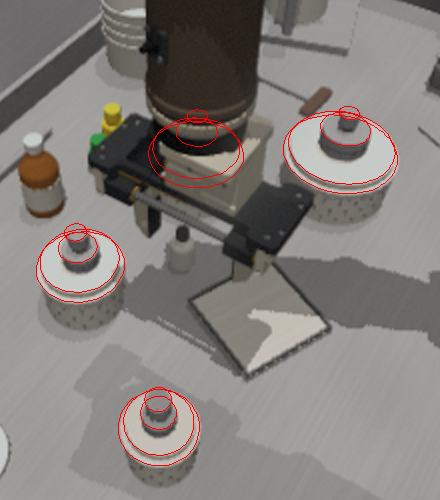

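View pics/sc15.png

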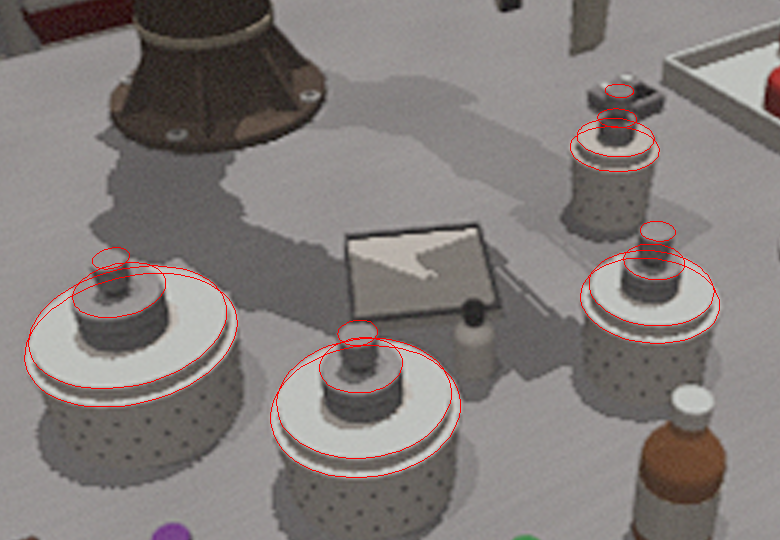

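>>> arm_command:
  plan:
    - [[0.026,0,0.032],[0,0,0]]
    - [[0.052,0,0.064],[0,0,0]]
    - [[0.078,0,0.096],[0,0,0]]
    - [[0.104,0,0.128],[0,0,0]]
    - [[0.13,0,0.16],[0,0,0]]

```text
clock: 31.95
position: [0.6261, -0.0049, 0.2479]
ee_rot: [-1.21, 1.208, -1.207]
force: [0.7, -0.1, 0.6]
width: 1.002
```

>>> arm_command:
  plan:
    - [[0,0,0],[0,0,0]]
    - [[0,0,0],[0,0,0]]
    - [[0,0,0],[0,0,0]]

```text
clock: 32.25
position: [0.6244, -0.0036, 0.2478]
ee_rot: [-1.21, 1.209, -1.206]
force: [-0.1, -0.4, -0.9]
width: 1.004
```

```bash
python3 - <<'E'
from h import *
w=grab("wrist");q=(.632,.1135)
print(fit(q,mc('m'),[w],.008),fit(q,wc('m',.082)[:1],[w],.008))
draw(w,[(q,mc('m')),(q,wc('m',.082)),((.435,.2335),mc('s')),((.435,.2335),wc('s',.082))],"pics/w16.png",(100,0,340,130),3)
E
```

```text
(np.float32(197.833), array([0.6325, 0.1165])) (np.float32(233.9181), array([0.631, 0.114]))
```

>>> arm_command:
  plan:
    - [[0.045,0,-0.01],[0,0,0]]
    - [[0.09,0,-0.02],[0,0,0]]
    - [[0.135,0,-0.03],[0,0,0]]
    - [[0.18,0,-0.04],[0,0,0]]
    - [[0.225,0,-0.06],[0,0,0]]

```text
clock: 32.8
position: [0.5652, -0.2302, 0.2485]
ee_rot: [-1.209, 1.206, -1.207]
force: [0.4, -0.8, -0.1]
width: 1.002
```

>>> arm_command:
  plan:
    - [[0.045,0,-0.01],[0,0,0]]
    - [[0.09,0,-0.02],[0,0,0]]
    - [[0.115,0,-0.03],[0,0,0]]
    - [[0.115,0,-0.03],[0,0,0]]
    - [[0.115,0,-0.03],[0,0,0]]

```text
clock: 33.3
position: [0.535, -0.3445, 0.2483]
ee_rot: [-1.208, 1.209, -1.209]
force: [0.0, 0.8, -0.1]
width: 0.997
```

```bash
python3 - <<'E'
from h import *
w=grab("wrist");s=observe();print(s["position"],s["clock"])
its=[]
for q,k in (((.6185,-.1305),'l'),((.4525,-.2415),'xl')):
    a=fit(q,mc(k),[w],.008);b=fit(q,wc(k,.082)[:1],[w],.008);print(k,a,b);its+=[(a[1],mc(k)),(b[1],wc(k,.082))]
draw(w,its,"pics/w17.png",(110,0,376,200),3)
E
```

```text
[ 0.53563957 -0.34353649  0.24827135] 33.35
l (np.float32(89.91841), array([ 0.62  , -0.1295])) (np.float32(64.02477), array([ 0.614 , -0.1445]))
xl (np.float32(215.94223), array([ 0.4515, -0.2395])) (np.float32(226.07153), array([ 0.4525, -0.2435]))
```

View pics/w16.png

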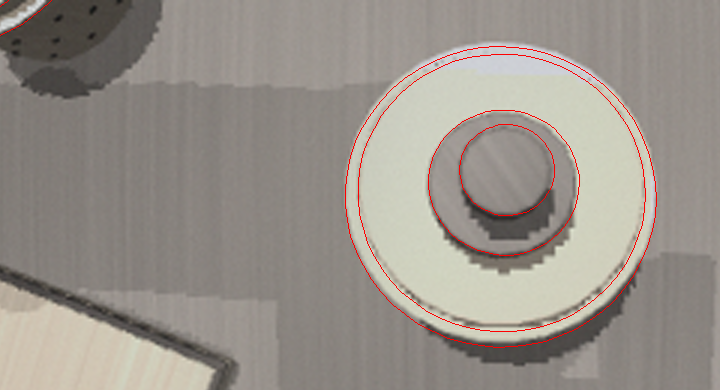

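View pics/w17.png

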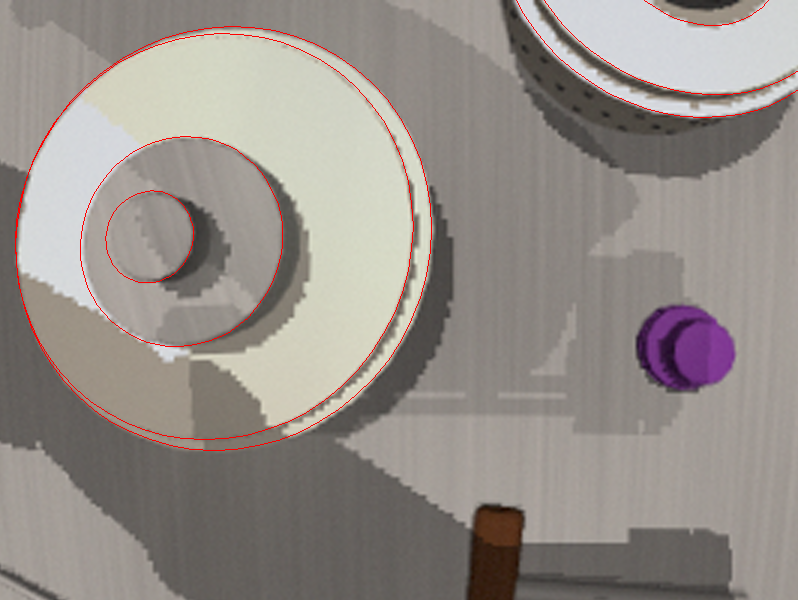

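```bash
python3 - <<'E'
from h import *
sd=grab("side");q=(.6185,-.1305);print(fit(q,mc('l'),[sd],.008)[1],fit(q,wc('l',.082)[:1],[sd],.008)[1])
s=observe();print(s["clock"],np.abs(s["dq"]).max(),s["force"])
print(sign_off())
E
```

```text
[ 0.617 -0.13 ] [ 0.615 -0.127]
33.4 0.007687672214170381 [-0.09092441  0.40238798  0.46079123]
the job is handed in; nothing more can be done
None
```

I handed the job in at about 33 s with every weight on the mould of its own size and the tray empty. `sign_off` gives no verdict, so I don't know the official result.

**Moves:** weight_m was already on mould_m, so I left it. The other three had swapped round:
1. weight_s went from mould_l to the tray.
2. weight_l went from mould_xl to mould_l.
3. weight_xl went from mould_s to mould_xl.
4. weight_s went from the tray to mould_s.

I lowered each weight in millimetre steps until the wrist felt contact, then let go. The highest reading at touchdown was about 14 N, on the tray.

**Offset from mould centre, by camera fit (limit 12 mm):**

| Weight | Offset | Camera |
|---|---|---|
| weight_s | 1–3 mm | wrist |
| weight_m | about 3 mm (an earlier look gave 4–5 mm) | wrist |
| weight_l | about 4 mm | side |
| weight_xl | about 4 mm | wrist |

All four weights looked upright in the pictures. The arm was clear and at rest at hand-in.

**Checks that failed or disagreed:**
- **weight_l:** the wrist-camera fit failed because it was cut off at the picture's edge. I relied on the side-camera fit and on where the gripper released it, which was about 1 mm from the mould's centre.
- **weight_s knob:** one wrist-camera fit landed about 12 mm away. I discarded it because it did not match the picture.
- **Scene and side overlays:** the model drew the weights a few pixels too high, including weight_m, which I never touched. I put that down to a model or calibration error and did not look into it further.

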